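# Rock-test clog soles with a straightedge, sort them, and blow the straightedge clean

### The job

Check the clog soles on the table for warp, the blue one first, then the yellow one, then the bare wooden one if there is one: lay the straightedge lengthwise and centred on the sole, let go of it, and press down first its red end and then its plain end to find out whether it rocks. When all are checked, lay the straightedge back in its rest and, while it lies there, blow it clean with a full squeeze of the air gun's trigger held for about half a second, then let the trigger go. Every sole that made the straightedge rock must end up lying flat on the red board and every sound one flat on the green board, side by side and not stacked; leave the jars and other things alone.

Things in the scene. Friction and masses are not known exactly. Their poses are not given: they have to be found in the camera images.
- sole_blue_a: blue clog sole, 160 mm (body x) by 48 mm (y), round ends, black tread, 0.14 kg; origin at the centre of its underside. Of blue_a and blue_b at most one is there (the other: None). Its top is flat, 22 mm high, or humped: 26.5 mm at x = +10 mm, sloping 0.0625 rad down both ways to about 22 and 21 mm at the ends; the straightedge tips on it; the name does not tell which
- sole_blue_b: blue clog sole, 160 mm (body x) by 48 mm (y), round ends, black tread, 0.14 kg; origin at the centre of its underside. Of blue_a and blue_b at most one is there (the other: None). Its top is flat, 22 mm high, or humped: 26.5 mm at x = +10 mm, sloping 0.0625 rad down both ways to about 22 and 21 mm at the ends; the straightedge tips on it; the name does not tell which
- sole_yellow_a: yellow clog sole, 160 mm (body x) by 48 mm (y), round ends, black tread, 0.14 kg; origin at the centre of its underside. Of yellow_a and yellow_b at most one is there (the other: None). Its top is flat, 22 mm high, or humped: 26.5 mm at x = +10 mm, sloping 0.0625 rad down both ways to about 22 and 21 mm at the ends; the straightedge tips on it; the name does not tell which
- sole_yellow_b: yellow clog sole, 160 mm (body x) by 48 mm (y), round ends, black tread, 0.14 kg; origin at the centre of its underside. Of yellow_a and yellow_b at most one is there (the other: None). Its top is flat, 22 mm high, or humped: 26.5 mm at x = +10 mm, sloping 0.0625 rad down both ways to about 22 and 21 mm at the ends; the straightedge tips on it; the name does not tell which
- sole_wood_a: bare wooden clog sole, 160 mm (body x) by 48 mm (y), round ends, black tread, 0.14 kg; origin at the centre of its underside. Of wood_a and wood_b at most one is there (the other: None). Its top is flat, 22 mm high, or humped: 26.5 mm at x = +10 mm, sloping 0.0625 rad down both ways to about 22 and 21 mm at the ends; the straightedge tips on it; the name does not tell which
- sole_wood_b: bare wooden clog sole, 160 mm (body x) by 48 mm (y), round ends, black tread, 0.14 kg; origin at the centre of its underside. Of wood_a and wood_b at most one is there (the other: None). Its top is flat, 22 mm high, or humped: 26.5 mm at x = +10 mm, sloping 0.0625 rad down both ways to about 22 and 21 mm at the ends; the straightedge tips on it; the name does not tell which
- straightedge: aluminium straightedge, a plain bar 150 mm long (body x), 26 mm wide (y), 14 mm thick (z), 0.13 kg, the last 25 mm at +x coloured red; origin at the centre of its underside. It starts in its rest. Pressed at about 55 mm either side of its middle it bears on the sole below; let go on a humped sole it see-saws briefly and lies tipped by 0.0625 rad, on a flat one it lies level
- red_end (a point): point on the underside of the straightedge in the middle of its red end, 62 mm from its centre
- green_board: thin green board fixed on the table, 220 mm (x) by 230 mm (y), top 4 mm above the table; for sound soles; origin at the centre of its underside. It may lie left or right
- red_board: thin red board, same size and origin; for soles on which the straightedge rocks
- station: fixed aluminium plate, x -60 to 60, y -170 to 190 mm, 8 mm thick, with the wooden rest and an air gun clamped on its side; origin underneath, on the table. Orange barrel along y at x = 36 mm, radius 15, axis 50 mm high; black handle from it toward -x to x = -62 mm (brass stub to -78), y -140 to -116, 36 to 64 mm high; red trigger on the handle's +y side
- rest (a point): centre of the rest's seat, 30 mm above the table, station's axes: the straightedge lies here along y, either way round, its underside at this height. Two wooden supports 20 mm wide stand at y = +-50 mm from here (free between them); lips 12 mm high leave a channel 40 mm wide across x
- gun_grip (a point): point on the back (-y side) of the handle, level with the trigger pad at 50 mm height, station's axes: where one finger bears
- trigger_pad (a point): point on the front (+y side) of the trigger blade, 39 mm from its hinge, 50 mm above the table: where the other finger bears. With the trigger free this point lies 57 mm in +y from gun_grip, fully squeezed about 46 mm
- trigger (a joint): trigger of the air gun, hinged on a vertical axis by the barrel, 0 free, 0.28 rad fully squeezed (the blade swings toward the handle, -y); its spring needs about 3 N at the pad to start and 6 N when full, and returns it when let go
- jar_blue: glass jar with blue cap, radius 28, height 85 mm; origin at the centre of its underside; not part of the job, to be left alone
- jar_red: black jar with red cap, radius 28, height 80 mm; origin at the centre of its underside; not part of the job, to be left alone
- jar_green: green jar, radius 27, height 75 mm; origin at the centre of its underside; not part of the job, to be left alone
- paint_cup: white open paint cup, rim radius 34, height 60 mm; origin at the centre of its underside; not part of the job, to be left alone
- sanding_block: cork sanding block 75 x 50 x 30 mm (not always there); origin at the centre of its underside; not part of the job, to be left alone
- paint_tin: closed paint tin, radius 36, height 90 mm; origin at the centre of its underside; not part of the job, to be left alone

How it is judged:
On the way, in this order (a step that is already met when the one before it is completed fails the run):
1. straightedge lying lengthwise on the blue sole (centres within 35 mm, 14 degrees), its red end pressed down: over 3 N on the sole, TCP over that end (over 25 mm from mid-sole) (((horizontal distance between straightedge and sole_blue_a below 0.035 m and angle between the x axis of straightedge and the x axis of sole_blue_a, either way round below 0.25 rad and contact force between straightedge and sole_blue_a above 3 N and x of each of red_end, the grasp point in the frame of sole_blue_a above 0.025 m and y of the grasp point in the frame of sole_blue_a between -0.03 and 0.03 m and z of the grasp point in the frame of sole_blue_a below 0.085 m) or (horizontal distance between straightedge and sole_blue_a below 0.035 m and angle between the x axis of straightedge and the x axis of sole_blue_a, either way round below 0.25 rad and contact force between straightedge and sole_blue_a above 3 N and x of each of red_end, the grasp point in the frame of sole_blue_a below -0.025 m and y of the grasp point in the frame of sole_blue_a between -0.03 and 0.03 m and z of the grasp point in the frame of sole_blue_a below 0.085 m) or (horizontal distance between straightedge and sole_blue_b below 0.035 m and angle between the x axis of straightedge and the x axis of sole_blue_b, either way round below 0.25 rad and contact force between straightedge and sole_blue_b above 3 N and x of each of red_end, the grasp point in the frame of sole_blue_b above 0.025 m and y of the grasp point in the frame of sole_blue_b between -0.03 and 0.03 m and z of the grasp point in the frame of sole_blue_b below 0.085 m) or (horizontal distance between straightedge and sole_blue_b below 0.035 m and angle between the x axis of straightedge and the x axis of sole_blue_b, either way round below 0.25 rad and contact force between straightedge and sole_blue_b above 3 N and x of each of red_end, the grasp point in the frame of sole_blue_b below -0.025 m and y of the grasp point in the frame of sole_blue_b between -0.03 and 0.03 m and z of the grasp point in the frame of sole_blue_b below 0.085 m))), for 0.15 s.
2. straightedge lying lengthwise on the blue sole (centres within 35 mm, 14 degrees), its plain end pressed down: over 3 N on the sole, TCP over that end (over 25 mm from mid-sole) (((horizontal distance between straightedge and sole_blue_a below 0.035 m and angle between the x axis of straightedge and the x axis of sole_blue_a, either way round below 0.25 rad and contact force between straightedge and sole_blue_a above 3 N and x of red_end in the frame of sole_blue_a above 0.025 m and x of the grasp point in the frame of sole_blue_a below -0.025 m and y of the grasp point in the frame of sole_blue_a between -0.03 and 0.03 m and z of the grasp point in the frame of sole_blue_a below 0.085 m) or (horizontal distance between straightedge and sole_blue_a below 0.035 m and angle between the x axis of straightedge and the x axis of sole_blue_a, either way round below 0.25 rad and contact force between straightedge and sole_blue_a above 3 N and x of red_end in the frame of sole_blue_a below -0.025 m and x of the grasp point in the frame of sole_blue_a above 0.025 m and y of the grasp point in the frame of sole_blue_a between -0.03 and 0.03 m and z of the grasp point in the frame of sole_blue_a below 0.085 m) or (horizontal distance between straightedge and sole_blue_b below 0.035 m and angle between the x axis of straightedge and the x axis of sole_blue_b, either way round below 0.25 rad and contact force between straightedge and sole_blue_b above 3 N and x of red_end in the frame of sole_blue_b above 0.025 m and x of the grasp point in the frame of sole_blue_b below -0.025 m and y of the grasp point in the frame of sole_blue_b between -0.03 and 0.03 m and z of the grasp point in the frame of sole_blue_b below 0.085 m) or (horizontal distance between straightedge and sole_blue_b below 0.035 m and angle between the x axis of straightedge and the x axis of sole_blue_b, either way round below 0.25 rad and contact force between straightedge and sole_blue_b above 3 N and x of red_end in the frame of sole_blue_b below -0.025 m and x of the grasp point in the frame of sole_blue_b above 0.025 m and y of the grasp point in the frame of sole_blue_b between -0.03 and 0.03 m and z of the grasp point in the frame of sole_blue_b below 0.085 m))), for 0.15 s.
3. straightedge lying lengthwise on the yellow sole (centres within 35 mm, 14 degrees), its red end pressed down: over 3 N on the sole, TCP over that end (over 25 mm from mid-sole) (((horizontal distance between straightedge and sole_yellow_a below 0.035 m and angle between the x axis of straightedge and the x axis of sole_yellow_a, either way round below 0.25 rad and contact force between straightedge and sole_yellow_a above 3 N and x of each of red_end, the grasp point in the frame of sole_yellow_a above 0.025 m and y of the grasp point in the frame of sole_yellow_a between -0.03 and 0.03 m and z of the grasp point in the frame of sole_yellow_a below 0.085 m) or (horizontal distance between straightedge and sole_yellow_a below 0.035 m and angle between the x axis of straightedge and the x axis of sole_yellow_a, either way round below 0.25 rad and contact force between straightedge and sole_yellow_a above 3 N and x of each of red_end, the grasp point in the frame of sole_yellow_a below -0.025 m and y of the grasp point in the frame of sole_yellow_a between -0.03 and 0.03 m and z of the grasp point in the frame of sole_yellow_a below 0.085 m) or (horizontal distance between straightedge and sole_yellow_b below 0.035 m and angle between the x axis of straightedge and the x axis of sole_yellow_b, either way round below 0.25 rad and contact force between straightedge and sole_yellow_b above 3 N and x of each of red_end, the grasp point in the frame of sole_yellow_b above 0.025 m and y of the grasp point in the frame of sole_yellow_b between -0.03 and 0.03 m and z of the grasp point in the frame of sole_yellow_b below 0.085 m) or (horizontal distance between straightedge and sole_yellow_b below 0.035 m and angle between the x axis of straightedge and the x axis of sole_yellow_b, either way round below 0.25 rad and contact force between straightedge and sole_yellow_b above 3 N and x of each of red_end, the grasp point in the frame of sole_yellow_b below -0.025 m and y of the grasp point in the frame of sole_yellow_b between -0.03 and 0.03 m and z of the grasp point in the frame of sole_yellow_b below 0.085 m))), for 0.15 s.
4. straightedge lying lengthwise on the yellow sole (centres within 35 mm, 14 degrees), its plain end pressed down: over 3 N on the sole, TCP over that end (over 25 mm from mid-sole) (((horizontal distance between straightedge and sole_yellow_a below 0.035 m and angle between the x axis of straightedge and the x axis of sole_yellow_a, either way round below 0.25 rad and contact force between straightedge and sole_yellow_a above 3 N and x of red_end in the frame of sole_yellow_a above 0.025 m and x of the grasp point in the frame of sole_yellow_a below -0.025 m and y of the grasp point in the frame of sole_yellow_a between -0.03 and 0.03 m and z of the grasp point in the frame of sole_yellow_a below 0.085 m) or (horizontal distance between straightedge and sole_yellow_a below 0.035 m and angle between the x axis of straightedge and the x axis of sole_yellow_a, either way round below 0.25 rad and contact force between straightedge and sole_yellow_a above 3 N and x of red_end in the frame of sole_yellow_a below -0.025 m and x of the grasp point in the frame of sole_yellow_a above 0.025 m and y of the grasp point in the frame of sole_yellow_a between -0.03 and 0.03 m and z of the grasp point in the frame of sole_yellow_a below 0.085 m) or (horizontal distance between straightedge and sole_yellow_b below 0.035 m and angle between the x axis of straightedge and the x axis of sole_yellow_b, either way round below 0.25 rad and contact force between straightedge and sole_yellow_b above 3 N and x of red_end in the frame of sole_yellow_b above 0.025 m and x of the grasp point in the frame of sole_yellow_b below -0.025 m and y of the grasp point in the frame of sole_yellow_b between -0.03 and 0.03 m and z of the grasp point in the frame of sole_yellow_b below 0.085 m) or (horizontal distance between straightedge and sole_yellow_b below 0.035 m and angle between the x axis of straightedge and the x axis of sole_yellow_b, either way round below 0.25 rad and contact force between straightedge and sole_yellow_b above 3 N and x of red_end in the frame of sole_yellow_b below -0.025 m and x of the grasp point in the frame of sole_yellow_b above 0.025 m and y of the grasp point in the frame of sole_yellow_b between -0.03 and 0.03 m and z of the grasp point in the frame of sole_yellow_b below 0.085 m))), for 0.15 s.
5. straightedge lying lengthwise on the bare wooden sole (centres within 35 mm, 14 degrees), its red end pressed down: over 3 N on the sole, TCP over that end (over 25 mm from mid-sole) (((horizontal distance between straightedge and sole_wood_a below 0.035 m and angle between the x axis of straightedge and the x axis of sole_wood_a, either way round below 0.25 rad and contact force between straightedge and sole_wood_a above 3 N and x of each of red_end, the grasp point in the frame of sole_wood_a above 0.025 m and y of the grasp point in the frame of sole_wood_a between -0.03 and 0.03 m and z of the grasp point in the frame of sole_wood_a below 0.085 m) or (horizontal distance between straightedge and sole_wood_a below 0.035 m and angle between the x axis of straightedge and the x axis of sole_wood_a, either way round below 0.25 rad and contact force between straightedge and sole_wood_a above 3 N and x of each of red_end, the grasp point in the frame of sole_wood_a below -0.025 m and y of the grasp point in the frame of sole_wood_a between -0.03 and 0.03 m and z of the grasp point in the frame of sole_wood_a below 0.085 m) or (horizontal distance between straightedge and sole_wood_b below 0.035 m and angle between the x axis of straightedge and the x axis of sole_wood_b, either way round below 0.25 rad and contact force between straightedge and sole_wood_b above 3 N and x of each of red_end, the grasp point in the frame of sole_wood_b above 0.025 m and y of the grasp point in the frame of sole_wood_b between -0.03 and 0.03 m and z of the grasp point in the frame of sole_wood_b below 0.085 m) or (horizontal distance between straightedge and sole_wood_b below 0.035 m and angle between the x axis of straightedge and the x axis of sole_wood_b, either way round below 0.25 rad and contact force between straightedge and sole_wood_b above 3 N and x of each of red_end, the grasp point in the frame of sole_wood_b below -0.025 m and y of the grasp point in the frame of sole_wood_b between -0.03 and 0.03 m and z of the grasp point in the frame of sole_wood_b below 0.085 m))), for 0.15 s.
6. straightedge lying lengthwise on the bare wooden sole (centres within 35 mm, 14 degrees), its plain end pressed down: over 3 N on the sole, TCP over that end (over 25 mm from mid-sole) (((horizontal distance between straightedge and sole_wood_a below 0.035 m and angle between the x axis of straightedge and the x axis of sole_wood_a, either way round below 0.25 rad and contact force between straightedge and sole_wood_a above 3 N and x of red_end in the frame of sole_wood_a above 0.025 m and x of the grasp point in the frame of sole_wood_a below -0.025 m and y of the grasp point in the frame of sole_wood_a between -0.03 and 0.03 m and z of the grasp point in the frame of sole_wood_a below 0.085 m) or (horizontal distance between straightedge and sole_wood_a below 0.035 m and angle between the x axis of straightedge and the x axis of sole_wood_a, either way round below 0.25 rad and contact force between straightedge and sole_wood_a above 3 N and x of red_end in the frame of sole_wood_a below -0.025 m and x of the grasp point in the frame of sole_wood_a above 0.025 m and y of the grasp point in the frame of sole_wood_a between -0.03 and 0.03 m and z of the grasp point in the frame of sole_wood_a below 0.085 m) or (horizontal distance between straightedge and sole_wood_b below 0.035 m and angle between the x axis of straightedge and the x axis of sole_wood_b, either way round below 0.25 rad and contact force between straightedge and sole_wood_b above 3 N and x of red_end in the frame of sole_wood_b above 0.025 m and x of the grasp point in the frame of sole_wood_b below -0.025 m and y of the grasp point in the frame of sole_wood_b between -0.03 and 0.03 m and z of the grasp point in the frame of sole_wood_b below 0.085 m) or (horizontal distance between straightedge and sole_wood_b below 0.035 m and angle between the x axis of straightedge and the x axis of sole_wood_b, either way round below 0.25 rad and contact force between straightedge and sole_wood_b above 3 N and x of red_end in the frame of sole_wood_b below -0.025 m and x of the grasp point in the frame of sole_wood_b above 0.025 m and y of the grasp point in the frame of sole_wood_b between -0.03 and 0.03 m and z of the grasp point in the frame of sole_wood_b below 0.085 m))), for 0.15 s.
7. with the straightedge lying in its rest, the trigger of the air gun is squeezed beyond 0.24 rad (full is 0.28) for 0.3 s (x of straightedge in the frame of rest between -0.013 and 0.013 m and y of straightedge in the frame of rest between -0.025 and 0.025 m and z of straightedge in the frame of rest between -0.004 and 0.006 m and value of joint trigger above 0.24 rad), for 0.3 s.
At the end, for the whole second after the job is handed in: each sole lies flat (0.08 rad, not stacked) on its board, centre within 70 mm (x) and 115 mm (y) of the board's: humped on red, flat on green; straightedge down in its rest (13 mm across, 25 mm along); trigger below 0.03 rad; all at rest (((x of sole_blue_a in the frame of red_board between -0.07 and 0.07 m and y of sole_blue_a in the frame of red_board between -0.115 and 0.115 m and z of sole_blue_a in the frame of red_board between 0 and 0.01 m and z of sole_blue_a_c0 in the frame of sole_blue_a above 0.015 m) or (x of sole_blue_a in the frame of green_board between -0.07 and 0.07 m and y of sole_blue_a in the frame of green_board between -0.115 and 0.115 m and z of sole_blue_a in the frame of green_board between 0 and 0.01 m and z of sole_blue_a_c0 in the frame of sole_blue_a below 0.015 m)) and angle between each of sole_blue_a, sole_blue_b, sole_yellow_a, sole_yellow_b, sole_wood_a, sole_wood_b's own z axis and vertical below 0.08 rad and linear speed of each of sole_blue_a, sole_blue_b, sole_yellow_a, sole_yellow_b, sole_wood_a, sole_wood_b, straightedge below 0.02 m/s and ((x of sole_blue_b in the frame of red_board between -0.07 and 0.07 m and y of sole_blue_b in the frame of red_board between -0.115 and 0.115 m and z of sole_blue_b in the frame of red_board between 0 and 0.01 m and z of sole_blue_b_c0 in the frame of sole_blue_b above 0.015 m) or (x of sole_blue_b in the frame of green_board between -0.07 and 0.07 m and y of sole_blue_b in the frame of green_board between -0.115 and 0.115 m and z of sole_blue_b in the frame of green_board between 0 and 0.01 m and z of sole_blue_b_c0 in the frame of sole_blue_b below 0.015 m)) and ((x of sole_yellow_a in the frame of red_board between -0.07 and 0.07 m and y of sole_yellow_a in the frame of red_board between -0.115 and 0.115 m and z of sole_yellow_a in the frame of red_board between 0 and 0.01 m and z of sole_yellow_a_c0 in the frame of sole_yellow_a above 0.015 m) or (x of sole_yellow_a in the frame of green_board between -0.07 and 0.07 m and y of sole_yellow_a in the frame of green_board between -0.115 and 0.115 m and z of sole_yellow_a in the frame of green_board between 0 and 0.01 m and z of sole_yellow_a_c0 in the frame of sole_yellow_a below 0.015 m)) and ((x of sole_yellow_b in the frame of red_board between -0.07 and 0.07 m and y of sole_yellow_b in the frame of red_board between -0.115 and 0.115 m and z of sole_yellow_b in the frame of red_board between 0 and 0.01 m and z of sole_yellow_b_c0 in the frame of sole_yellow_b above 0.015 m) or (x of sole_yellow_b in the frame of green_board between -0.07 and 0.07 m and y of sole_yellow_b in the frame of green_board between -0.115 and 0.115 m and z of sole_yellow_b in the frame of green_board between 0 and 0.01 m and z of sole_yellow_b_c0 in the frame of sole_yellow_b below 0.015 m)) and ((x of sole_wood_a in the frame of red_board between -0.07 and 0.07 m and y of sole_wood_a in the frame of red_board between -0.115 and 0.115 m and z of sole_wood_a in the frame of red_board between 0 and 0.01 m and z of sole_wood_a_c0 in the frame of sole_wood_a above 0.015 m) or (x of sole_wood_a in the frame of green_board between -0.07 and 0.07 m and y of sole_wood_a in the frame of green_board between -0.115 and 0.115 m and z of sole_wood_a in the frame of green_board between 0 and 0.01 m and z of sole_wood_a_c0 in the frame of sole_wood_a below 0.015 m)) and ((x of sole_wood_b in the frame of red_board between -0.07 and 0.07 m and y of sole_wood_b in the frame of red_board between -0.115 and 0.115 m and z of sole_wood_b in the frame of red_board between 0 and 0.01 m and z of sole_wood_b_c0 in the frame of sole_wood_b above 0.015 m) or (x of sole_wood_b in the frame of green_board between -0.07 and 0.07 m and y of sole_wood_b in the frame of green_board between -0.115 and 0.115 m and z of sole_wood_b in the frame of green_board between 0 and 0.01 m and z of sole_wood_b_c0 in the frame of sole_wood_b below 0.015 m)) and x of straightedge in the frame of rest between -0.013 and 0.013 m and y of straightedge in the frame of rest between -0.025 and 0.025 m and z of straightedge in the frame of rest between -0.004 and 0.006 m and value of joint trigger below 0.03 rad); the robot touches nothing.
It fails at once if a bystander (jar, cup, tin or sanding block) is shoved more than 40 mm or tipped over (distance of any of jar_blue, jar_red, jar_green, paint_cup, sanding_block, paint_tin from where it was at the start of the episode above 0.04 m or angle between any of jar_blue, jar_red, jar_green, paint_cup, sanding_block, paint_tin's own z axis and vertical above 0.5 rad).
Of sole_blue_a, sole_blue_b only 1 to 1 are there at a start; the rules pass over those that are not, and their reading is None.
Of sole_yellow_a, sole_yellow_b only 1 to 1 are there at a start; the rules pass over those that are not, and their reading is None.
Of sole_wood_a, sole_wood_b, sanding_block only 1 to 1 are there at a start; the rules pass over those that are not, and their reading is None.
At some moment in a run one of sole_blue_a, sole_blue_b, sole_yellow_a, sole_yellow_b, sole_wood_a, sole_wood_b may be knocked a few centimetres aside while the robot is not near it.
It also fails if it takes over 210 s, if anything falls off the work surface, if the arm or the gripper's body presses on something with over 40 N, if the wrist force passes 120 N, or if a joint passes its speed limit or range.

### The arm

A 6-joint arm with a two-finger parallel gripper is mounted at the origin on the work surface. World frame = base frame: x ahead of the robot, y to its left, z up, the work surface at z = 0. Lengths are in m, angles in rad, forces in N, time in s.
With the tool pointing down it reaches from about 0.3 to 0.775 m from the base axis. Payload 14.6 kg.
Tool frame: the origin (TCP) lies between the finger pads, 19 mm behind the fingertips; this is the grasp point; z points along the fingers, x is the direction in which the jaws open and shut, and the axes are right-handed (so a half turn about z gives the same grasp; the last joint's range is limited). The gripper opens to 85 mm and grips with 20 to 120 N. Pads are 22 mm wide; open, the fingers measure 114 mm over their backs; the gripper's body (76 mm by 85 mm) begins 54 mm behind the grasp point. The pads swing forward as they close: fully open they stand 13 mm farther back than shut.
Start: joints at [-1.276, 0.3, 1.521, -0, 1.321, -0.067], TCP at [0.195, -0.514, 0.25] pointing down, gripper open.
Joint ranges: [-3.03, 3.03], [-0.79, 2.21], [0.23, 2.52], [-1.04, 4.18], [0, 3.07], [-2.55, 2.55]. Speed limits (rad/s): [2.22, 2.22, 2.57, 3.14, 3.14, 3.14].

### API

Orientations are given as a unit quaternion [x, y, z, w].
In Python, from cell import r, vision, ticket gives the robot as it stands.
- The arm moves only by the tool arm_command, never from a script. Its argument "steps" is a list of rows, each an object with "xyz": the shift along the world's x, y, z in mm, a list of three; "dr": the turn, a rotation vector about the world's x, y, z in rad, a list of three; "claw": the closure, from -1 (fully open) to 1 (shut). In form: [{"xyz": [tx, ty, tz], "dr": [ax, ay, az], "claw": claw}, ...]. A call has 1 to 5 rows; each row is the pose to reach, as a shift and turn from the pose commanded when the call began; what a row does not reach only later rows make up. A row lasts 1/12 s, in which the tool goes at most 41.7 mm and 7.16 degrees, less where a joint would pass 70% of its speed; a pose out of reach is approached as far as the arm can. A call with a gripper value outside its range is refused whole. The fingers move at their own pace and stop on an object; "squeeze" is the grip in N (left out, the last holds). Time passes only in rows, so rows that repeat a pose let the fingers close. It gives the time, the measured TCP pose, the force and the opening at its end, in the units of the state.
- r.state(): the state, without advancing time (a new reading comes with each control period).
- vision.snapshot(name): name is "scene" or "top"; returns the picture (384x512x3 uint8, red, green, blue); there is no depth.
- vision.camera_params(name): a dict with "fx", "fy", "cx", "cy" (pixels), "R" (3x3) and "t" (3): a world point X has camera coordinates R X + t. Camera axes: x right, y down, z forward; pixel columns grow to the right and rows downward; lengths in m; the calibration is good to about 2 mm. A picture is of the moment at which its call begins. camera_params takes no time and is no camera call.
- ticket.hand_in(): hands the job in, once; it reports no verdict.
The state is a dict: "time": time; "q": joint angles; "joint_vel": joint speeds; "joint_torque": joint torques, N m; "ee_pos": TCP position; "eef_rot": TCP orientation; "ft_force": force on the tool from outside, world axes, zero at the start; "wrist_torque": the same for the moment, N m; "grip_width": opening from 0.0 (shut) to 1.0 (fully open).
Only numpy, scipy, OpenCV 4.12 (cv2) and the standard library are available. Lean on these libraries where they do the work, as an engineer would, in place of code of your own. Each camera call takes 0.05 s, during which the arm holds its last target. There are 200 camera calls.

## Working session

There is one attempt and no reset: what is moved stays moved. The work goes in short steps, Python scripts to look and compute and a tool call to move; the robot and the scene stay as the last step left them, time stands still between calls to the robot, and variables do not carry over. Pictures are saved under pics/ and viewed, about 12 in all and at most 16, crops included, and the job is handed in when it is done.

Besides the shell and the picture viewer there is one more tool, called after "Emit:" as name(argument=value, ...) on one line, values as JSON. arm_command: Moves the arm, as the interface text tells. Its arguments: {"type":"object","properties":{"steps":{"type":"array"},"squeeze":{"type":"number"}},"required":["steps"]}

```bash
mkdir -p pics; ls
cat > h.py <<'E'
import numpy as np,cv2
from cell import r,vision,ticket
from scipy.spatial.transform import Rotation as Ro
def snap(n,f):
    a=vision.snapshot(n); cv2.imwrite('pics/'+f+'.png',a[:,:,::-1]); return a
def ray(n,u,v,z):
    c=vision.camera_params(n);R=np.array(c['R']);t=np.array(c['t'])
    d=R.T@np.array([(u-c['cx'])/c['fx'],(v-c['cy'])/c['fy'],1.]);o=-R.T@t
    return o+d*(z-o[2])/d[2]
def proj(n,X):
    c=vision.camera_params(n);p=np.array(c['R'])@np.array(X)+np.array(c['t'])
    return c['fx']*p[0]/p[2]+c['cx'],c['fy']*p[1]/p[2]+c['cy']
E
python3 - <<'E'
from h import *
a=snap('top','t0');b=snap('scene','s0')
for n in('top','scene'):
    c=vision.camera_params(n);print(n,c['fx'],c['cx'],c['cy'],-np.array(c['R']).T@np.array(c['t']));print(np.round(c['R'],3))
cv2.imwrite('pics/t0.png',cv2.resize(a[:,:,::-1],(800,600),interpolation=cv2.INTER_CUBIC))
cv2.imwrite('pics/s0.png',cv2.resize(b[:,:,::-1],(800,600),interpolation=cv2.INTER_CUBIC))
print(r.state())
E
```

```text
pics
top 384.39178374096196 264.2027137566471 199.09096589208335 [0.4808225  0.00867602 1.15739007]
[[ 0.014 -1.     0.011]
 [-0.996 -0.015 -0.089]
 [ 0.089 -0.01  -0.996]]
scene 477.6488593012336 259.39860472021974 188.97724377040342 [ 1.12281739 -0.7299494   1.04585185]
[[ 0.795  0.606  0.014]
 [ 0.455 -0.582 -0.674]
 [-0.4    0.543 -0.738]]
{'time': 0.1, 'q': array([-1.27561385e+00,  3.00404326e-01,  1.52151196e+00,  2.68175319e-05,
        1.32068054e+00, -6.66050295e-02]), 'joint_vel': array([-0.00148292, -0.00259304, -0.00194474,  0.00051856, -0.00011432,
        0.00151847]), 'joint_torque': array([ 2.34045023e-03, -5.44379854e+01, -3.62369049e+01,  2.08056565e-05,
        3.04311281e-03,  8.35966773e-06]), 'ee_pos': array([ 0.19461752, -0.5142208 ,  0.24948717]), 'eef_rot': array([ 8.22781876e-01, -5.68357046e-01, -3.85120331e-04, -3.22396319e-04]), 'ft_force': array([-0.60921886,  0.07374671, -0.9875788 ]), 'wrist_torque': array([-0.01011325,  0.02284036, -0.0064117 ]), 'grip_width': 0.9999174762034061}
```

View pics/t0.png

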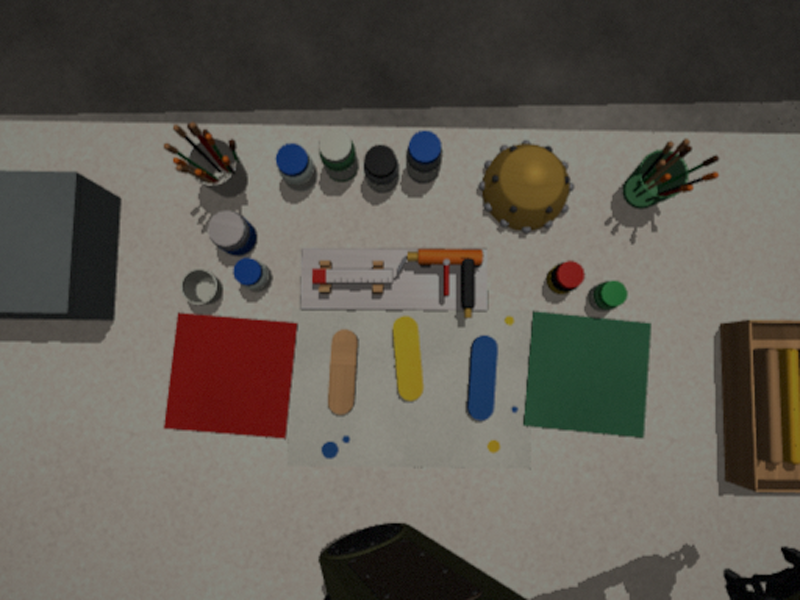

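View pics/s0.png

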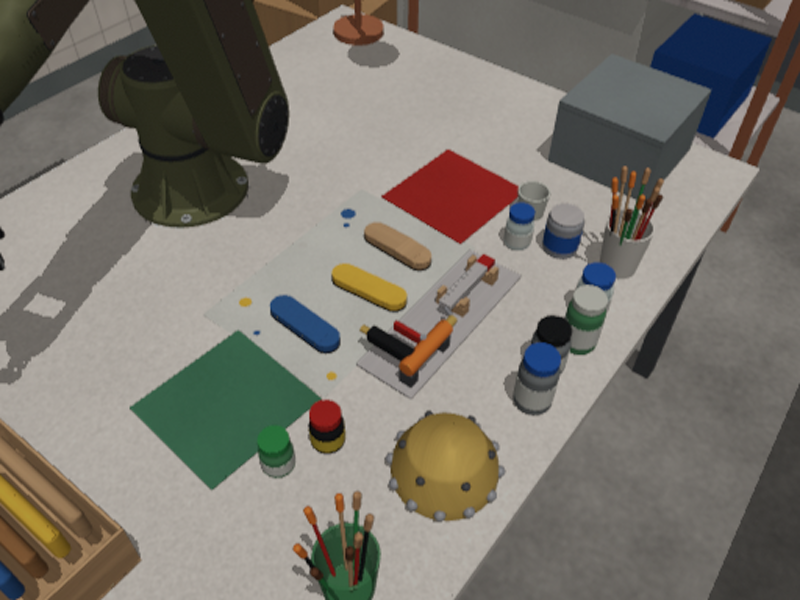

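Top view (800×600 pixels): wood sole at (342,372), yellow (408,358), blue (482,378). The red board is at (231,376) and the green at (587,375). The straightedge lies in its rest with its red end at (318,277), the left (+y) end. The gun handle is at (468,285) and the trigger at (446,278). The scene view agrees.

```bash
cat >> h.py <<'E'
HS={'blue':((100,120,40),(125,255,255)),'yellow':((22,140,60),(34,255,255)),'wood':((8,70,90),(19,190,255)),
'red':((0,170,50),(6,255,255)),'green':((60,90,30),(90,255,255))}
def blobs(a,name,amin=40,roi=None):
    h=cv2.cvtColor(a,cv2.COLOR_RGB2HSV);m=cv2.inRange(h,*[np.array(x) for x in HS[name]])
    if name=='red': m|=cv2.inRange(h,np.array((174,170,50)),np.array((180,255,255)))
    m=cv2.morphologyEx(m,cv2.MORPH_OPEN,np.ones((2,2)))
    cs,_=cv2.findContours(m,cv2.RETR_EXTERNAL,cv2.CHAIN_APPROX_NONE)
    out=[]
    for c in cs:
        if cv2.contourArea(c)<amin: continue
        out.append(c[:,0,:].astype(float))
    return out
def place(n,c,z):
    P=np.array([ray(n,u,v,z)[:2] for u,v in c]);(cx,cy),(w,hh),an=cv2.minAreaRect((P*1000).astype(np.float32))
    if w<hh: w,hh,an=hh,w,an+90
    return np.round([cx,cy,w,hh,(an+90)%180-90],1)
E
python3 - <<'E'
from h import *
a=cv2.imread('pics/t0.png');a=vision.snapshot('top')
for n,z in(('blue',.022),('yellow',.022),('wood',.022),('red',.004),('green',.004)):
    for c in blobs(a,n):
        p=place('top',c,z)
        print(n,len(c),c.mean(0).round(),p)
h=cv2.cvtColor(a,cv2.COLOR_RGB2HSV)
# station plate corners, pixels from the 800x600 view
for nm,u,v,z in(('pl TL',302,248,.008),('pl TR',488,250,.008),('pl BR',487,310,.008),('pl BL',301,310,.008),('bar red end',313,277,.044),('bar far end',393,277,.044),('sup1',325,277,.03),('sup2',378,277,.03),('barrelL',418,256,.05),('barrelR',482,257,.05),('handle bottom',468,308,.064),('stub',468,318,.05),('trig tip',446,297,.055)):
    print(nm,(ray('top',u/1.5625,v/1.5625,z)*1000).round())
crop=a[140:240,180:325];cv2.imwrite('pics/c0.png',cv2.resize(crop[:,:,::-1],(797,550),interpolation=cv2.INTER_CUBIC))
E
```

```text
blue 25 [212. 288.] [320.3 145.7  26.3  24.6 -44.3]
blue 119 [309. 242.] [ 456.6 -136.8  155.7   47.4   -3.7]
blue 49 [159. 175.] [651.  311.   51.2  47.5   2.1]
blue 55 [187. 103.] [872.2 233.4  59.2  57.4   1.7]
blue 56 [272.  95.] [ 9.018e+02 -2.360e+01  5.950e+01  5.780e+01  8.000e-01]
yellow 143 [510. 260.] [ 413.9 -726.4  204.5   11.9   -2.4]
yellow 118 [262. 230.] [491.2   3.8 154.3  47.1   5.7]
wood 319 [496. 261.] [ 409.1 -688.1  267.9   89.7   -2.1]
wood 120 [220. 239.] [463.2 125.7 158.3  48.6  -2.3]
red 294 [148. 241.] [454.5 339.2 227.3 216.6  85.9]
red 29 [205. 178.] [646.5 178.3  27.5  21.1   1.5]
red 45 [365. 176.] [ 658.1 -309.    49.1   48.2   45.1]
green 291 [376. 240.] [ 466.3 -341.1  226.6  216.4   85. ]
green 53 [391. 189.] [ 619.3 -387.4   61.9   49.2  -75.2]
green 66 [411. 123.] [ 823.9 -448.6   67.2   59.6   47.5]
green 42 [220. 105.] [874.  138.1  57.9  21.3 -64.7]
pl TL [703. 213.   8.]
pl TR [ 705. -147.    8.]
pl BR [ 588. -146.    8.]
pl BL [582. 211.   8.]
bar red end [641. 185.  44.]
bar far end [644.  35.  44.]
sup1 [644. 164.  30.]
sup2 [645.  64.  30.]
barrelL [683. -11.  50.]
barrelR [ 683. -130.   50.]
handle bottom [ 586. -103.   64.]
stub [ 568. -105.   50.]
trig tip [606. -63.  55.]
```

View pics/c0.png

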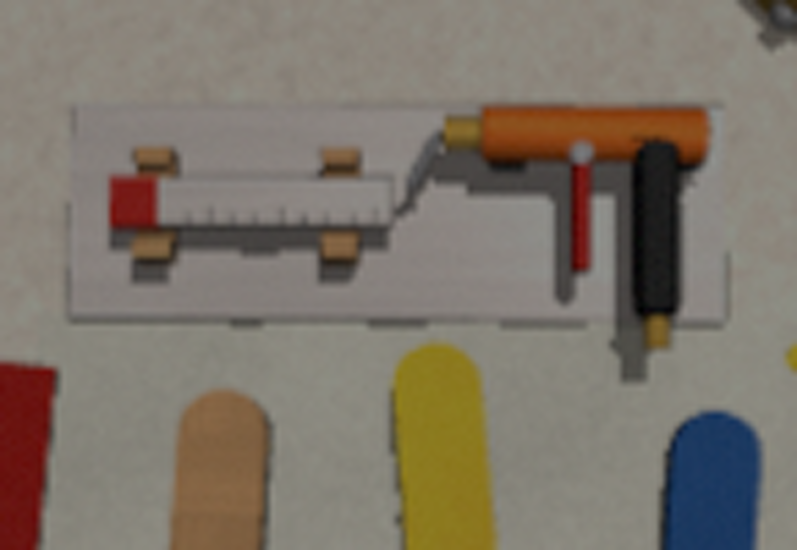

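Everything measures close to its given size. The station is at about (644, 22) mm with yaw ≈0.01, the bar centre at (643,110), and the soles' long axes run roughly along x. First I'll go above the rest and turn the jaws along x.

Emit:
arm_command(steps=[{"xyz":[22,31,-4],"dr":[0,0,0.06],"claw":-1},{"xyz":[45,62,-8],"dr":[0,0,0.12],"claw":-1},{"xyz":[67,94,-12],"dr":[0,0,0.18],"claw":-1},{"xyz":[90,125,-16],"dr":[0,0,0.24],"claw":-1},{"xyz":[112,156,-20],"dr":[0,0,0.302],"claw":-1}])

```text
time: 0.57
ee_pos: [0.3073, -0.3567, 0.2297]
eef_rot: [0.899, -0.437, -0.0, -0.0]
ft_force: [2.0, -0.9, -0.7]
grip_width: 1.003
```

Emit:
arm_command(steps=[{"xyz":[22,31,-4],"dr":[0,0,0.06],"claw":-1},{"xyz":[45,62,-8],"dr":[0,0,0.12],"claw":-1},{"xyz":[67,94,-12],"dr":[0,0,0.18],"claw":-1},{"xyz":[90,125,-16],"dr":[0,0,0.24],"claw":-1},{"xyz":[112,156,-20],"dr":[0,0,0.302],"claw":-1}])

```text
time: 0.98
ee_pos: [0.4194, -0.2006, 0.2099]
eef_rot: [0.955, -0.297, 0.0, 0.0]
ft_force: [0.0, -0.6, 0.2]
grip_width: 0.997
```

Emit:
arm_command(steps=[{"xyz":[22,31,-4],"dr":[0,0,0.06],"claw":-1},{"xyz":[45,62,-8],"dr":[0,0,0.12],"claw":-1},{"xyz":[67,94,-12],"dr":[0,0,0.18],"claw":-1},{"xyz":[90,125,-16],"dr":[0,0,0.24],"claw":-1},{"xyz":[112,156,-20],"dr":[0,0,0.302],"claw":-1}])

```text
time: 1.4
ee_pos: [0.5315, -0.0445, 0.1897]
eef_rot: [0.989, -0.149, -0.0, 0.0]
ft_force: [0.5, 0.2, 0.0]
grip_width: 1.003
```

Emit:
arm_command(steps=[{"xyz":[22,31,-4],"dr":[0,0,0.06],"claw":-1},{"xyz":[45,62,-8],"dr":[0,0,0.12],"claw":-1},{"xyz":[67,94,-12],"dr":[0,0,0.18],"claw":-1},{"xyz":[90,125,-16],"dr":[0,0,0.24],"claw":-1},{"xyz":[112,156,-20],"dr":[0,0,0.302],"claw":-1}])

```text
time: 1.82
ee_pos: [0.6434, 0.1115, 0.1694]
eef_rot: [1.0, 0.001, -0.0, 0.0]
ft_force: [0.6, -1.1, 0.5]
grip_width: 0.999
```

Emit:
arm_command(steps=[{"xyz":[0,-1,-30],"dr":[0,0,0.01],"claw":-1},{"xyz":[0,-1,-60],"dr":[0,0,0.01],"claw":-1},{"xyz":[0,-1,-90],"dr":[0,0,0.01],"claw":-1},{"xyz":[0,-1,-110],"dr":[0,0,0.01],"claw":-1},{"xyz":[0,-1,-121],"dr":[0,0,0.01],"claw":-1}], squeeze=30)

```text
time: 2.23
ee_pos: [0.6413, 0.1085, 0.0455]
eef_rot: [1.0, 0.005, -0.002, 0.0]
ft_force: [-0.9, -0.5, 0.3]
grip_width: 1.001
```

Emit:
arm_command(steps=[{"xyz":[0,0,0],"dr":[0,0,0],"claw":-0.2},{"xyz":[0,0,0],"dr":[0,0,0],"claw":1},{"xyz":[0,0,0],"dr":[0,0,0],"claw":1},{"xyz":[0,0,0],"dr":[0,0,0],"claw":1},{"xyz":[0,0,0],"dr":[0,0,0],"claw":1}], squeeze=30)

```text
time: 2.65
ee_pos: [0.6433, 0.1087, 0.0505]
eef_rot: [1.0, 0.005, 0.001, -0.0]
ft_force: [-0.1, -0.1, 10.0]
grip_width: 0.296
```

Emit:
arm_command(steps=[{"xyz":[0,0,0],"dr":[0,0,0],"claw":1},{"xyz":[0,0,0],"dr":[0,0,0],"claw":1},{"xyz":[0,0,0],"dr":[0,0,0],"claw":1},{"xyz":[0,0,0],"dr":[0,0,0],"claw":1},{"xyz":[0,0,0],"dr":[0,0,0],"claw":1}])

```text
time: 3.07
ee_pos: [0.6434, 0.1087, 0.0506]
eef_rot: [1.0, 0.004, 0.001, -0.0]
ft_force: [-1.1, -0.1, 6.7]
grip_width: 0.298
```

Run:
```python
from h import *
s=r.state();print(s['grip_width']*85,s['ee_pos'],s['ft_force'])
a=vision.snapshot('scene')
u,v=proj('scene',[.643,.11,.06]);u,v=int(u),int(v);print(u,v)
cv2.imwrite('pics/g1.png',cv2.resize(a[v-60:v+60,u-80:u+80,::-1],(800,600),interpolation=cv2.INTER_CUBIC))
```

```text
25.288517042666896 [0.64336449 0.10865954 0.05057737] [-1.07720407 -0.11034128  6.6615418 ]
298 174
```

View pics/g1.png

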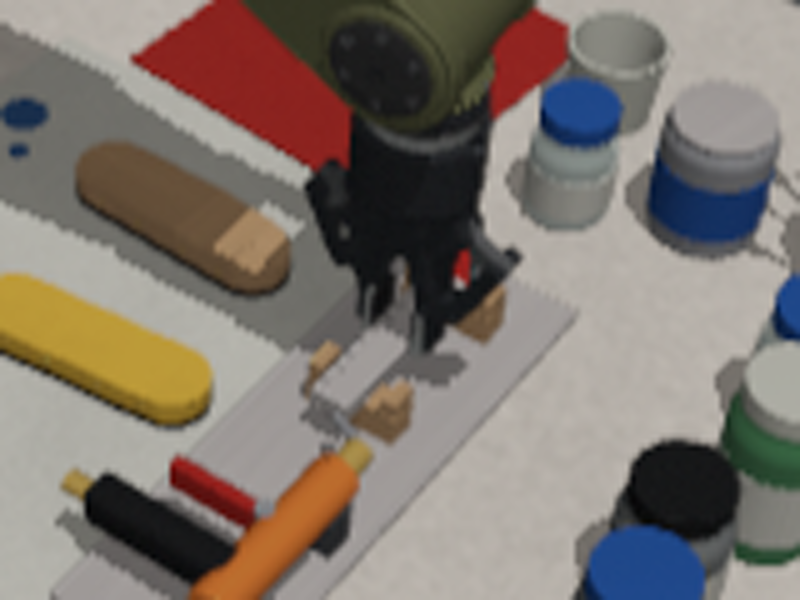

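The bar is gripped (25.3 mm opening). I'll lift it and re-check where blue lies.

Emit:
arm_command(steps=[{"xyz":[0,0,10],"dr":[0,0,0],"claw":1},{"xyz":[0,0,30],"dr":[0,0,0],"claw":1},{"xyz":[0,0,60],"dr":[0,0,0],"claw":1},{"xyz":[0,0,90],"dr":[0,0,0],"claw":1},{"xyz":[0,0,100],"dr":[0,0,0],"claw":1}])

```text
time: 3.53
ee_pos: [0.644, 0.1088, 0.1545]
eef_rot: [1.0, 0.005, 0.003, -0.0]
ft_force: [0.5, 0.4, -0.2]
grip_width: 0.294
```

```bash
cat >> h.py <<'E'
def soles(cams=('top','scene')):
    for n in cams:
        a=vision.snapshot(n)
        for k in('blue','yellow','wood'):
            for c in blobs(a,k,60):
                p=place(n,c,.022)
                if 60<p[2]<190 and 20<p[3]<75 and 330<p[0]<580 and abs(p[1])<460: print(n,k,p)
    return a
E
python3 - <<'E'
from h import *
soles()
s=r.state();print(s['grip_width']*85,s['ee_pos'],s['ft_force'],s['time'])
a=vision.snapshot('scene')
u,v=proj('scene',[.643,.11,.12]);u,v=int(u),int(v)
cv2.imwrite('pics/g2.png',cv2.resize(a[v-60:v+60,u-80:u+80,::-1],(640,480),interpolation=cv2.INTER_CUBIC))
E
```

```text
top blue [ 456.6 -136.8  155.7   47.4   -3.7]
top yellow [491.2   3.8 154.3  47.1   5.7]
scene blue [ 468.9 -143.3  165.1   53.6   -3.6]
scene yellow [500.3  -1.8 157.8  55.4   5.9]
scene wood [475.7 122.7 161.1  58.2  -2.1]
25.477462409257107 [0.643448   0.10871567 0.15165716] [ 0.14403851 -0.50840173 -1.55730038] 3.6333
```

View pics/g2.png

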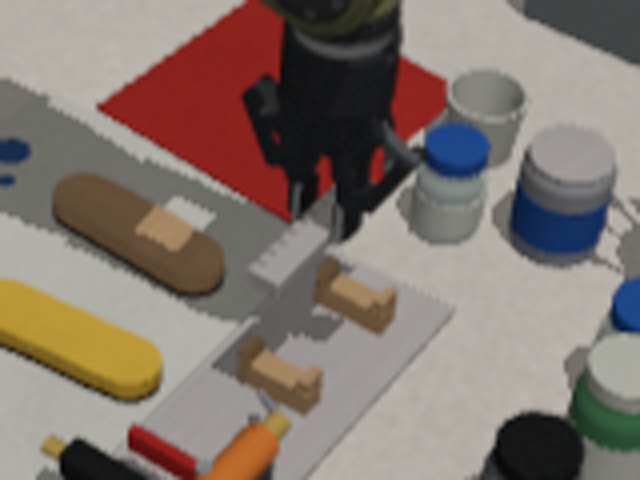

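The bar is held level and comes clear of the rest. Now carry it over the blue sole, red end away from the robot.

Emit:
arm_command(steps=[{"xyz":[-12,-16,0],"dr":[0,0,-0.11],"claw":1},{"xyz":[-24,-33,0],"dr":[0,0,-0.22],"claw":1},{"xyz":[-37,-49,0],"dr":[0,0,-0.33],"claw":1},{"xyz":[-50,-66,0],"dr":[0,0,-0.44],"claw":1},{"xyz":[-62,-82,0],"dr":[0,0,-0.549],"claw":1}])

```text
time: 4.1
ee_pos: [0.579, 0.0259, 0.1467]
eef_rot: [0.963, -0.269, -0.002, 0.0]
ft_force: [0.7, 1.1, -0.2]
grip_width: 0.293
```

Emit:
arm_command(steps=[{"xyz":[-12,-16,0],"dr":[0,0,-0.11],"claw":1},{"xyz":[-24,-33,0],"dr":[0,0,-0.22],"claw":1},{"xyz":[-37,-49,0],"dr":[0,0,-0.33],"claw":1},{"xyz":[-50,-66,0],"dr":[0,0,-0.44],"claw":1},{"xyz":[-62,-82,0],"dr":[0,0,-0.549],"claw":1}])

```text
time: 4.52
ee_pos: [0.517, -0.056, 0.147]
eef_rot: [0.854, -0.52, -0.002, 0.001]
ft_force: [0.5, -0.6, -0.7]
grip_width: 0.292
```

Emit:
arm_command(steps=[{"xyz":[-12,-16,0],"dr":[0,0,-0.11],"claw":1},{"xyz":[-24,-33,0],"dr":[0,0,-0.22],"claw":1},{"xyz":[-37,-49,0],"dr":[0,0,-0.33],"claw":1},{"xyz":[-50,-66,0],"dr":[0,0,-0.44],"claw":1},{"xyz":[-62,-82,0],"dr":[0,0,-0.549],"claw":1}])

```text
time: 4.93
ee_pos: [0.455, -0.1378, 0.1472]
eef_rot: [-0.681, 0.732, 0.001, -0.001]
ft_force: [-0.6, -0.3, -1.0]
grip_width: 0.297
```

Run:
```python
from h import *
soles()
s=r.state();print(s['grip_width']*85,s['ee_pos'],s['eef_rot'],s['ft_force'],s['time'])
```

```text
top yellow [490.    3.7 156.7  47.1   5.7]
top wood [463.2 125.6 158.3  48.7  -2.3]
scene blue [ 468.9 -143.3  165.1   53.9   -3.9]
scene yellow [500.2  -1.2 157.8  54.2   5.9]
scene wood [476.  122.2 161.7  58.6  -3. ]
24.65172903964333 [ 0.45467321 -0.13864743  0.14726376] [-0.68061792  0.73263658  0.00146291 -0.00086154] [-0.59106828  0.38170046 -1.45741481] 5.0333
```

Emit:
arm_command(steps=[{"xyz":[1,1,-25],"dr":[0,0,0],"claw":1},{"xyz":[2,1,-50],"dr":[0,0,0],"claw":1},{"xyz":[3,1,-75],"dr":[0,0,0],"claw":1},{"xyz":[3,1,-94],"dr":[0,0,0],"claw":1},{"xyz":[3,1,-94],"dr":[0,0,0],"claw":1}])

```text
time: 5.45
ee_pos: [0.4574, -0.1351, 0.0505]
eef_rot: [-0.684, 0.73, 0.004, -0.002]
ft_force: [-1.3, -0.4, -1.4]
grip_width: 0.295
```

Emit:
arm_command(steps=[{"xyz":[0,0,-2],"dr":[0,0,0],"claw":1},{"xyz":[0,0,-4],"dr":[0,0,0],"claw":1},{"xyz":[0,0,-4],"dr":[0,0,0],"claw":1}])

```text
time: 5.7
ee_pos: [0.46, -0.1364, 0.0515]
eef_rot: [-0.683, 0.73, -0.0, 0.0]
ft_force: [0.4, -0.5, -0.7]
grip_width: 0.289
```

Emit:
arm_command(steps=[{"xyz":[0,0,-2],"dr":[0,0,0],"claw":1},{"xyz":[0,0,-3],"dr":[0,0,0],"claw":1},{"xyz":[0,0,-3],"dr":[0,0,0],"claw":1}])

```text
time: 5.95
ee_pos: [0.4598, -0.1364, 0.0482]
eef_rot: [-0.683, 0.73, -0.0, 0.0]
ft_force: [0.6, 0.7, -1.1]
grip_width: 0.297
```

Emit:
arm_command(steps=[{"xyz":[0,0,-1.5],"dr":[0,0,0],"claw":1},{"xyz":[0,0,-1.5],"dr":[0,0,0],"claw":1}])

```text
time: 6.12
ee_pos: [0.4596, -0.1364, 0.0464]
eef_rot: [-0.683, 0.73, -0.0, 0.0]
ft_force: [-0.4, -0.2, -0.9]
grip_width: 0.297
```

Emit:
arm_command(steps=[{"xyz":[0,0,-1.5],"dr":[0,0,0],"claw":1},{"xyz":[0,0,-1.5],"dr":[0,0,0],"claw":1}])

```text
time: 6.28
ee_pos: [0.4596, -0.1364, 0.0448]
eef_rot: [-0.683, 0.73, 0.0, -0.0]
ft_force: [0.4, -0.1, -0.1]
grip_width: 0.296
```

Emit:
arm_command(steps=[{"xyz":[0,0,-1.5],"dr":[0,0,0],"claw":1},{"xyz":[0,0,-1.5],"dr":[0,0,0],"claw":1}])

```text
time: 6.45
ee_pos: [0.4596, -0.1363, 0.0433]
eef_rot: [-0.683, 0.73, 0.0, -0.0]
ft_force: [0.1, 0.2, -1.6]
grip_width: 0.294
```

Run:
```python
from h import *
s=r.state();print(s['grip_width']*85,s['ee_pos'],s['eef_rot'],s['ft_force'],s['time'])
```

```text
25.007511690544685 [ 0.45959738 -0.13634488  0.04325373] [-6.82978410e-01  7.30438551e-01  1.10952336e-04 -4.99496648e-05] [ 0.08768532  0.21393715 -1.61368887] 6.45
```

Emit:
arm_command(steps=[{"xyz":[0,0,-1.5],"dr":[0,0,0],"claw":1},{"xyz":[0,0,-1.5],"dr":[0,0,0],"claw":1}])

```text
time: 6.62
ee_pos: [0.4597, -0.1364, 0.0425]
eef_rot: [-0.683, 0.73, -0.0, -0.0]
ft_force: [-4.9, 2.4, 10.6]
grip_width: 0.296
```

Emit:
arm_command(steps=[{"xyz":[0,0,-1.5],"dr":[0,0,0],"claw":1},{"xyz":[0,0,-1.5],"dr":[0,0,0],"claw":1}])

```text
time: 6.78
ee_pos: [0.4601, -0.1365, 0.0421]
eef_rot: [-0.683, 0.73, -0.0, 0.0]
ft_force: [-10.7, 4.4, 27.6]
grip_width: 0.295
```

Contact is at TCP 42.5 mm, which points to a flat top. I'll ease off, let go, rise, close and move over the red end.

Emit:
arm_command(steps=[{"xyz":[0,0,1.5],"dr":[0,0,0],"claw":1},{"xyz":[0,0,1.5],"dr":[0,0,0],"claw":-0.2},{"xyz":[0,0,1.5],"dr":[0,0,0],"claw":-0.2},{"xyz":[0,0,1.5],"dr":[0,0,0],"claw":-0.2},{"xyz":[0,0,1.5],"dr":[0,0,0],"claw":-0.2}])

```text
time: 7.2
ee_pos: [0.4596, -0.1364, 0.0418]
eef_rot: [-0.683, 0.73, 0.0, -0.0]
ft_force: [-0.5, -0.3, 0.5]
grip_width: 0.603
```

Emit:
arm_command(steps=[{"xyz":[0,0,10],"dr":[0,0,0],"claw":-0.2},{"xyz":[0,0,30],"dr":[0,0,0],"claw":-0.2},{"xyz":[10,0,36],"dr":[0,0,0],"claw":1},{"xyz":[30,-2,36],"dr":[0,0,0],"claw":1},{"xyz":[53,-4,36],"dr":[0,0,0],"claw":1}])

```text
time: 7.62
ee_pos: [0.5133, -0.1405, 0.0795]
eef_rot: [-0.683, 0.731, -0.001, 0.0]
ft_force: [-0.5, 0.2, -0.1]
grip_width: 0.183
```

Emit:
arm_command(steps=[{"xyz":[0,0,0],"dr":[0,0,0],"claw":1},{"xyz":[0,0,0],"dr":[0,0,0],"claw":1},{"xyz":[0,0,-5],"dr":[0,0,0],"claw":1},{"xyz":[0,0,-12],"dr":[0,0,0],"claw":1},{"xyz":[0,0,-12],"dr":[0,0,0],"claw":1}])

```text
time: 8.03
ee_pos: [0.5115, -0.1402, 0.0645]
eef_rot: [-0.683, 0.731, 0.001, -0.001]
ft_force: [-0.4, -0.0, 0.3]
grip_width: 0.001
```

Run:
```python
from h import *
s=r.state();print(s['grip_width']*85,s['ee_pos'],s['eef_rot'],s['ft_force'],s['time'])
a=soles(('scene',))
u,v=proj('scene',[.46,-.137,.04]);u,v=int(u),int(v)
cv2.imwrite('pics/b1.png',cv2.resize(a[v-60:v+60,u-80:u+80,::-1],(640,480),interpolation=cv2.INTER_CUBIC))
```

```text
0.12407900022250377 [ 0.51151929 -0.14015476  0.0645445 ] [-6.82875402e-01  7.30533921e-01  1.03335581e-03 -5.53880029e-04] [-0.36014332 -0.00643656  0.30734054] 8.0333
scene blue [ 472.2 -159.8  158.2   34.9    3.8]
scene yellow [503.5  -0.6 153.5  53.8   5.9]
scene wood [476.8 122.  163.5  58.7  -2.5]
```

View pics/b1.png

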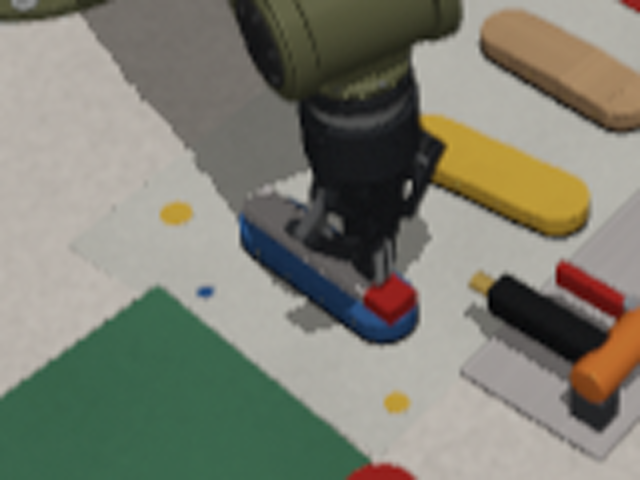

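The red end lies over the far end of blue, fingers shut just above it. Press in small steps.

Emit:
arm_command(steps=[{"xyz":[0,0,-4],"dr":[0,0,0],"claw":1},{"xyz":[0,0,-7],"dr":[0,0,0],"claw":1},{"xyz":[0,0,-7],"dr":[0,0,0],"claw":1}])

```text
time: 8.33
ee_pos: [0.5123, -0.1403, 0.0584]
eef_rot: [-0.683, 0.73, 0.0, -0.0]
ft_force: [-0.0, -0.5, 0.9]
grip_width: -0.001
```

Emit:
arm_command(steps=[{"xyz":[0,0,-1.5],"dr":[0,0,0],"claw":1},{"xyz":[0,0,-1.5],"dr":[0,0,0],"claw":1},{"xyz":[0,0,-1.5],"dr":[0,0,0],"claw":1}])

```text
time: 8.58
ee_pos: [0.5127, -0.1404, 0.0575]
eef_rot: [-0.683, 0.73, -0.0, 0.0]
ft_force: [0.1, -0.2, 0.5]
grip_width: 0.0
```

Emit:
arm_command(steps=[{"xyz":[0,0,-1.5],"dr":[0,0,0],"claw":1},{"xyz":[0,0,-1.5],"dr":[0,0,0],"claw":1},{"xyz":[0,0,-1.5],"dr":[0,0,0],"claw":1}])

```text
time: 8.83
ee_pos: [0.5126, -0.1404, 0.0559]
eef_rot: [-0.683, 0.73, 0.0, -0.0]
ft_force: [0.5, -0.0, 0.3]
grip_width: -0.003
```

Emit:
arm_command(steps=[{"xyz":[0,0,-1],"dr":[0,0,0],"claw":1},{"xyz":[0,0,-1],"dr":[0,0,0],"claw":1},{"xyz":[0,0,-1],"dr":[0,0,0],"claw":1}])

```text
time: 9.08
ee_pos: [0.5126, -0.1404, 0.0549]
eef_rot: [-0.683, 0.73, 0.0, -0.0]
ft_force: [0.5, -0.3, 0.1]
grip_width: 0.003
```

Emit:
arm_command(steps=[{"xyz":[0,0,-1],"dr":[0,0,0],"claw":1},{"xyz":[0,0,-1],"dr":[0,0,0],"claw":1},{"xyz":[0,0,-1],"dr":[0,0,0],"claw":1}])

```text
time: 9.33
ee_pos: [0.5128, -0.1404, 0.0547]
eef_rot: [-0.683, 0.73, -0.0, 0.0]
ft_force: [-4.6, 1.7, 10.0]
grip_width: -0.001
```

Emit:
arm_command(steps=[{"xyz":[0,0,-1],"dr":[0,0,0],"claw":1},{"xyz":[0,0,-1],"dr":[0,0,0],"claw":1},{"xyz":[0,0,-1],"dr":[0,0,0],"claw":1}])

```text
time: 9.58
ee_pos: [0.5129, -0.1405, 0.0546]
eef_rot: [-0.683, 0.73, -0.0, 0.0]
ft_force: [-9.8, 1.9, 23.4]
grip_width: 0.001
```

Run:
```python
from h import *
s=r.state();print(s['ee_pos'],s['ft_force'],s['time'])
```

```text
[ 0.51294748 -0.14048099  0.05459153] [-9.76918546  1.93592064 23.38843803] 9.5833
```

Firm contact at TCP 54.7, so the bar top is at 35.7 mm and level there, held at over 10 N. Now the plain end.

Emit:
arm_command(steps=[{"xyz":[0,0,10],"dr":[0,0,0],"claw":1},{"xyz":[-25,2,14],"dr":[0,0,0],"claw":1},{"xyz":[-60,4,14],"dr":[0,0,0],"claw":1},{"xyz":[-95,6,14],"dr":[0,0,0],"claw":1},{"xyz":[-106,7,14],"dr":[0,0,0],"claw":1}])

```text
time: 10.0
ee_pos: [0.403, -0.1326, 0.0666]
eef_rot: [-0.683, 0.731, 0.001, -0.001]
ft_force: [0.5, -0.8, 0.6]
grip_width: 0.002
```

Emit:
arm_command(steps=[{"xyz":[0,0,-4],"dr":[0,0,0],"claw":1},{"xyz":[0,0,-8],"dr":[0,0,0],"claw":1},{"xyz":[0,0,-11],"dr":[0,0,0],"claw":1},{"xyz":[0,0,-11],"dr":[0,0,0],"claw":1},{"xyz":[0,0,-11],"dr":[0,0,0],"claw":1}])

```text
time: 10.42
ee_pos: [0.4072, -0.1334, 0.0556]
eef_rot: [-0.683, 0.73, 0.0, -0.0]
ft_force: [0.4, 0.2, 0.0]
grip_width: -0.003
```

Emit:
arm_command(steps=[{"xyz":[0,0,-2],"dr":[0,0,0],"claw":1},{"xyz":[0,0,-2],"dr":[0,0,0],"claw":1},{"xyz":[0,0,-2],"dr":[0,0,0],"claw":1}])

```text
time: 10.67
ee_pos: [0.4073, -0.1335, 0.0547]
eef_rot: [-0.683, 0.73, -0.0, 0.0]
ft_force: [-4.8, 2.9, 14.0]
grip_width: -0.002
```

Emit:
arm_command(steps=[{"xyz":[0,0,-1],"dr":[0,0,0],"claw":1},{"xyz":[0,0,-1],"dr":[0,0,0],"claw":1},{"xyz":[0,0,-1],"dr":[0,0,0],"claw":1}])

```text
time: 10.92
ee_pos: [0.4073, -0.1335, 0.0545]
eef_rot: [-0.683, 0.73, -0.0, 0.0]
ft_force: [-11.9, 4.8, 34.1]
grip_width: 0.003
```

Run:
```python
from h import *
s=r.state();print(s['ee_pos'],s['ft_force'],s['time'])
a=soles(('scene',))
u,v=proj('scene',[.46,-.137,.04]);u,v=int(u),int(v)
cv2.imwrite('pics/b2.png',cv2.resize(a[v-60:v+60,u-80:u+80,::-1],(640,480),interpolation=cv2.INTER_CUBIC))
```

```text
[ 0.40731949 -0.13351402  0.05453732] [-11.85846213   4.76624465  34.12066255] 10.9167
scene blue [ 472.2 -159.8  158.2   34.9    3.8]
scene yellow [500.2  -1.2 157.8  54.2   5.9]
scene wood [475.9 122.4 161.6  58.1  -2.5]
```

View pics/b2.png

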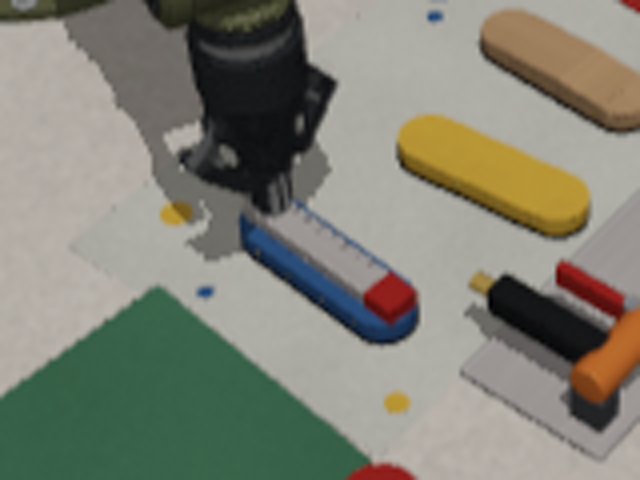

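Equal contact at both ends (54.7/54.6), so blue is sound and goes to green. Re-grip the bar at its middle.

Emit:
arm_command(steps=[{"xyz":[0,0,15],"dr":[0,0,0],"claw":1},{"xyz":[0,0,36],"dr":[0,0,0],"claw":-0.3},{"xyz":[25,-1,36],"dr":[0,0,0],"claw":-0.3},{"xyz":[52,-3,36],"dr":[0,0,0],"claw":-0.3},{"xyz":[52,-3,36],"dr":[0,0,0],"claw":-0.3}])

```text
time: 11.38
ee_pos: [0.4624, -0.1369, 0.0897]
eef_rot: [-0.683, 0.73, -0.002, 0.001]
ft_force: [0.7, -0.4, -0.1]
grip_width: 0.564
```

Emit:
arm_command(steps=[{"xyz":[0,0,0],"dr":[0,0,0],"claw":-0.3},{"xyz":[0,0,-15],"dr":[0,0,0],"claw":-0.3},{"xyz":[0,0,-30],"dr":[0,0,0],"claw":-0.3},{"xyz":[0,0,-44],"dr":[0,0,0],"claw":-0.3},{"xyz":[0,0,-44],"dr":[0,0,0],"claw":-0.3}])

```text
time: 11.8
ee_pos: [0.4568, -0.1358, 0.0426]
eef_rot: [-0.683, 0.73, 0.002, -0.001]
ft_force: [-0.4, 0.3, -0.8]
grip_width: 0.648
```

Emit:
arm_command(steps=[{"xyz":[0,0,0],"dr":[0,0,0],"claw":1},{"xyz":[0,0,0],"dr":[0,0,0],"claw":1},{"xyz":[0,0,0],"dr":[0,0,0],"claw":1},{"xyz":[0,0,0],"dr":[0,0,0],"claw":1},{"xyz":[0,0,0],"dr":[0,0,0],"claw":1}])

```text
time: 12.22
ee_pos: [0.459, -0.1366, 0.0459]
eef_rot: [-0.683, 0.73, -0.001, 0.0]
ft_force: [-2.1, 0.4, 6.2]
grip_width: 0.291
```

Emit:
arm_command(steps=[{"xyz":[0,0,0],"dr":[0,0,0],"claw":1},{"xyz":[0,0,5],"dr":[0,0,0],"claw":1},{"xyz":[0,0,20],"dr":[0,0,0],"claw":1},{"xyz":[0,0,40],"dr":[0,0,0],"claw":1},{"xyz":[0,0,50],"dr":[0,0,0],"claw":1}])

```text
time: 12.63
ee_pos: [0.4592, -0.1366, 0.0971]
eef_rot: [-0.683, 0.73, -0.001, 0.0]
ft_force: [-0.6, -0.8, -0.5]
grip_width: 0.29
```

Run:
```python
from h import *
soles()
s=r.state();print(s['grip_width']*85,s['ee_pos'],s['ft_force'],s['time'])
```

```text
top yellow [491.2   3.8 154.3  47.1   5.7]
top wood [463.2 125.6 158.3  48.7  -2.3]
scene blue [ 468.7 -145.1  164.9   52.9   -1.7]
scene yellow [501.   -0.8 159.5  54.2   5.5]
scene wood [475.9 121.7 161.6  58.2  -2.5]
25.161388478951654 [ 0.45947855 -0.13667775  0.09671103] [-0.69811715  0.06331179 -2.09634354] 12.7333
```

Bar back in hand. On to yellow at (492,4), 5.7°.

Emit:
arm_command(steps=[{"xyz":[8,30,5],"dr":[0,0,0.04],"claw":1},{"xyz":[16,65,5],"dr":[0,0,0.08],"claw":1},{"xyz":[24,100,5],"dr":[0,0,0.12],"claw":1},{"xyz":[32,130,5],"dr":[0,0,0.16],"claw":1},{"xyz":[33,140,5],"dr":[0,0,0.164],"claw":1}])

```text
time: 13.15
ee_pos: [0.4919, 0.0068, 0.0992]
eef_rot: [0.742, -0.67, -0.0, -0.0]
ft_force: [-0.1, -0.4, -1.8]
grip_width: 0.295
```

Emit:
arm_command(steps=[{"xyz":[0,0,0],"dr":[0,0,0],"claw":1},{"xyz":[0,0,-20],"dr":[0,0,0],"claw":1},{"xyz":[0,0,-40],"dr":[0,0,0],"claw":1},{"xyz":[0,0,-43],"dr":[0,0,0],"claw":1},{"xyz":[0,0,-43],"dr":[0,0,0],"claw":1}])

```text
time: 13.57
ee_pos: [0.4908, 0.0029, 0.0558]
eef_rot: [0.74, -0.673, -0.001, 0.001]
ft_force: [0.2, -0.7, -1.0]
grip_width: 0.293
```

Emit:
arm_command(steps=[{"xyz":[0,0,0],"dr":[0,0,0],"claw":1},{"xyz":[0,0,0],"dr":[0,0,0],"claw":1},{"xyz":[0,0,-2],"dr":[0,0,0],"claw":1},{"xyz":[0,0,-2],"dr":[0,0,0],"claw":1},{"xyz":[0,0,-2],"dr":[0,0,0],"claw":1}])

```text
time: 13.98
ee_pos: [0.4918, 0.0036, 0.0553]
eef_rot: [0.74, -0.672, 0.0, -0.0]
ft_force: [-0.1, -0.5, -0.7]
grip_width: 0.296
```

Emit:
arm_command(steps=[{"xyz":[0,0,-1.5],"dr":[0,0,0],"claw":1},{"xyz":[0,0,-1.5],"dr":[0,0,0],"claw":1},{"xyz":[0,0,-1.5],"dr":[0,0,0],"claw":1}])

```text
time: 14.23
ee_pos: [0.4916, 0.0036, 0.0535]
eef_rot: [0.74, -0.672, -0.0, 0.0]
ft_force: [-0.2, -0.0, -1.8]
grip_width: 0.296
```

Emit:
arm_command(steps=[{"xyz":[0,0,-1.5],"dr":[0,0,0],"claw":1},{"xyz":[0,0,-1.5],"dr":[0,0,0],"claw":1},{"xyz":[0,0,-1.5],"dr":[0,0,0],"claw":1}])

```text
time: 14.48
ee_pos: [0.4916, 0.0036, 0.0519]
eef_rot: [0.74, -0.672, -0.0, 0.0]
ft_force: [-0.6, -0.6, -0.9]
grip_width: 0.292
```

Run:
```python
from h import *
soles()
s=r.state();print(s['grip_width']*85,s['ee_pos'],s['eef_rot'],s['ft_force'],s['time'])
```

```text
top blue [ 456.6 -136.8  155.7   47.4   -3.7]
top wood [463.3 125.6 158.1  48.6  -2.1]
scene blue [ 468.9 -143.3  165.1   53.7   -3.6]
scene wood [496.9 121.1 119.5  58.7  -2.5]
24.4943325907117 [0.4916557  0.00362146 0.05195755] [ 7.40492837e-01 -6.72064250e-01 -4.26653331e-05  1.30591835e-05] [-0.16794195 -0.56971682 -1.57717604] 14.5833
```

Emit:
arm_command(steps=[{"xyz":[0,0,-1.5],"dr":[0,0,0],"claw":1},{"xyz":[0,0,-1.5],"dr":[0,0,0],"claw":1},{"xyz":[0,0,-1.5],"dr":[0,0,0],"claw":1}])

```text
time: 14.83
ee_pos: [0.4916, 0.0036, 0.0504]
eef_rot: [0.74, -0.672, -0.0, 0.0]
ft_force: [0.7, 0.2, -0.5]
grip_width: 0.293
```

Emit:
arm_command(steps=[{"xyz":[0,0,-1.5],"dr":[0,0,0],"claw":1},{"xyz":[0,0,-1.5],"dr":[0,0,0],"claw":1},{"xyz":[0,0,-1.5],"dr":[0,0,0],"claw":1}])

```text
time: 15.08
ee_pos: [0.4916, 0.0036, 0.0489]
eef_rot: [0.74, -0.672, -0.0, 0.0]
ft_force: [-0.6, 0.0, -0.9]
grip_width: 0.29
```

Emit:
arm_command(steps=[{"xyz":[0,0,-1.5],"dr":[0,0,0],"claw":1},{"xyz":[0,0,-1.5],"dr":[0,0,0],"claw":1},{"xyz":[0,0,-1.5],"dr":[0,0,0],"claw":1}])

```text
time: 15.33
ee_pos: [0.4916, 0.0036, 0.0474]
eef_rot: [0.74, -0.672, -0.0, 0.0]
ft_force: [0.2, -0.7, -1.1]
grip_width: 0.296
```

Emit:
arm_command(steps=[{"xyz":[0,0,-1.5],"dr":[0,0,0],"claw":1},{"xyz":[0,0,-1.5],"dr":[0,0,0],"claw":1},{"xyz":[0,0,-1.5],"dr":[0,0,0],"claw":1}])

```text
time: 15.58
ee_pos: [0.4917, 0.0036, 0.046]
eef_rot: [0.74, -0.672, 0.0, -0.0]
ft_force: [0.4, 0.1, -0.8]
grip_width: 0.295
```

Emit:
arm_command(steps=[{"xyz":[0,0,-1.5],"dr":[0,0,0],"claw":1},{"xyz":[0,0,-1.5],"dr":[0,0,0],"claw":1},{"xyz":[0,0,-1.5],"dr":[0,0,0],"claw":1}])

```text
time: 15.83
ee_pos: [0.4917, 0.0036, 0.0458]
eef_rot: [0.741, -0.672, 0.0, -0.0]
ft_force: [-11.6, 0.5, 23.9]
grip_width: 0.294
```

Emit:
arm_command(steps=[{"xyz":[0,0,-1],"dr":[0,0,0],"claw":1},{"xyz":[0,0,-1],"dr":[0,0,0],"claw":1},{"xyz":[0,0,-1],"dr":[0,0,0],"claw":1}])

```text
time: 16.08
ee_pos: [0.492, 0.0036, 0.0456]
eef_rot: [0.74, -0.672, 0.0, -0.0]
ft_force: [-15.4, 0.1, 34.6]
grip_width: 0.291
```

Contact at 45.8, the same offset as on blue, so probably flat. Let go and press the red end.

Emit:
arm_command(steps=[{"xyz":[0,0,2.5],"dr":[0,0,0],"claw":1},{"xyz":[0,0,2.5],"dr":[0,0,0],"claw":-0.2},{"xyz":[0,0,2.5],"dr":[0,0,0],"claw":-0.2},{"xyz":[0,0,2.5],"dr":[0,0,0],"claw":-0.2},{"xyz":[0,0,2.5],"dr":[0,0,0],"claw":-0.2}])

```text
time: 16.5
ee_pos: [0.4916, 0.0036, 0.0457]
eef_rot: [0.74, -0.672, -0.0, 0.0]
ft_force: [0.0, 0.3, 0.5]
grip_width: 0.598
```

Emit:
arm_command(steps=[{"xyz":[0,0,10],"dr":[0,0,0],"claw":-0.2},{"xyz":[0,0,30],"dr":[0,0,0],"claw":-0.2},{"xyz":[10,1,34],"dr":[0,0,0],"claw":1},{"xyz":[30,3,34],"dr":[0,0,0],"claw":1},{"xyz":[53,5,34],"dr":[0,0,0],"claw":1}])

```text
time: 16.92
ee_pos: [0.5453, 0.0087, 0.0814]
eef_rot: [0.74, -0.672, 0.0, -0.0]
ft_force: [0.0, 0.5, -0.8]
grip_width: 0.182
```

Emit:
arm_command(steps=[{"xyz":[0,0,0],"dr":[0,0,0],"claw":1},{"xyz":[0,0,0],"dr":[0,0,0],"claw":1},{"xyz":[0,0,-5],"dr":[0,0,0],"claw":1},{"xyz":[0,0,-12],"dr":[0,0,0],"claw":1},{"xyz":[0,0,-12],"dr":[0,0,0],"claw":1}])

```text
time: 17.33
ee_pos: [0.5435, 0.0086, 0.0665]
eef_rot: [0.74, -0.672, -0.001, 0.001]
ft_force: [-0.8, -0.8, -0.2]
grip_width: 0.002
```

Run:
```python
from h import *
a=soles()
s=r.state();print(s['grip_width']*85,s['ee_pos'],s['ft_force'],s['time'])
u,v=proj('scene',[.49,0.0,.04]);u,v=int(u),int(v)
cv2.imwrite('pics/y1.png',cv2.resize(a[v-60:v+60,u-80:u+80,::-1],(640,480),interpolation=cv2.INTER_CUBIC))
```

```text
top blue [ 456.7 -136.8  155.5   47.4   -3.7]
top wood [463.2 126.  158.3  48.3  -2.9]
scene blue [ 468.9 -143.3  165.1   53.7   -3.6]
scene wood [527.9 123.5  71.4  48.9 -66. ]
-0.1673557856155022 [0.544142   0.00860048 0.06759149] [0.00259529 0.14076589 0.0679356 ] 17.4333
```

View pics/y1.png

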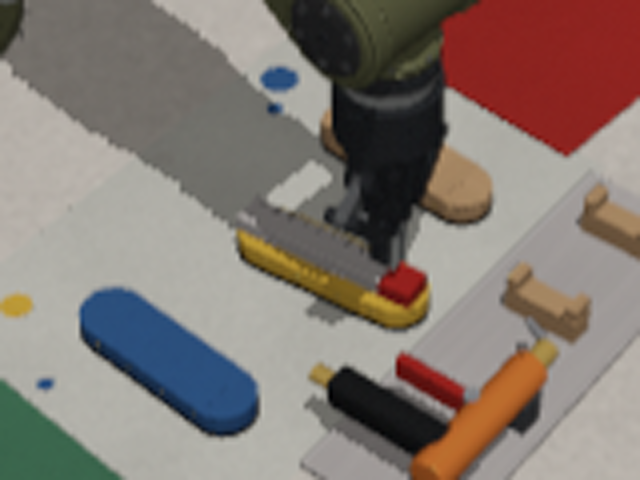

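The bar lies centred on yellow, red end under the fingers. Press.

Emit:
arm_command(steps=[{"xyz":[0,0,-2],"dr":[0,0,0],"claw":1},{"xyz":[0,0,-4],"dr":[0,0,0],"claw":1},{"xyz":[0,0,-4],"dr":[0,0,0],"claw":1}])

```text
time: 17.68
ee_pos: [0.5445, 0.0086, 0.0637]
eef_rot: [0.74, -0.672, -0.0, 0.0]
ft_force: [-1.2, -1.1, -0.1]
grip_width: -0.002
```

Emit:
arm_command(steps=[{"xyz":[0,0,-2],"dr":[0,0,0],"claw":1},{"xyz":[0,0,-4],"dr":[0,0,0],"claw":1},{"xyz":[0,0,-4],"dr":[0,0,0],"claw":1}])

```text
time: 17.93
ee_pos: [0.5445, 0.0086, 0.0596]
eef_rot: [0.74, -0.672, -0.0, 0.0]
ft_force: [-0.6, 0.2, -0.2]
grip_width: -0.0
```

Emit:
arm_command(steps=[{"xyz":[0,0,-2],"dr":[0,0,0],"claw":1},{"xyz":[0,0,-4],"dr":[0,0,0],"claw":1},{"xyz":[0,0,-4],"dr":[0,0,0],"claw":1}])

```text
time: 18.18
ee_pos: [0.5445, 0.0086, 0.0556]
eef_rot: [0.74, -0.672, -0.0, 0.0]
ft_force: [0.4, 0.8, 1.2]
grip_width: 0.001
```

Emit:
arm_command(steps=[{"xyz":[0,0,-1.5],"dr":[0,0,0],"claw":1},{"xyz":[0,0,-1.5],"dr":[0,0,0],"claw":1},{"xyz":[0,0,-1.5],"dr":[0,0,0],"claw":1}])

```text
time: 18.43
ee_pos: [0.5449, 0.0086, 0.0548]
eef_rot: [0.74, -0.672, 0.0, -0.0]
ft_force: [-1.2, -0.2, 4.3]
grip_width: 0.003
```

Emit:
arm_command(steps=[{"xyz":[0,0,-1],"dr":[0,0,0],"claw":1},{"xyz":[0,0,-1],"dr":[0,0,0],"claw":1},{"xyz":[0,0,-1],"dr":[0,0,0],"claw":1},{"xyz":[0,0,-1],"dr":[0,0,0],"claw":1}])

```text
time: 18.77
ee_pos: [0.545, 0.0086, 0.0547]
eef_rot: [0.741, -0.672, 0.0, -0.0]
ft_force: [-7.5, 0.6, 16.1]
grip_width: 0.002
```

Emit:
arm_command(steps=[{"xyz":[0,0,12],"dr":[0,0,0],"claw":1},{"xyz":[-25,-2,16],"dr":[0,0,0],"claw":1},{"xyz":[-60,-6,16],"dr":[0,0,0],"claw":1},{"xyz":[-95,-9,16],"dr":[0,0,0],"claw":1},{"xyz":[-106,-10,16],"dr":[0,0,0],"claw":1}])

```text
time: 19.18
ee_pos: [0.4348, -0.0014, 0.0692]
eef_rot: [0.74, -0.672, -0.001, 0.001]
ft_force: [-0.2, -0.1, -0.3]
grip_width: -0.001
```

Emit:
arm_command(steps=[{"xyz":[0,0,0],"dr":[0,0,0],"claw":1},{"xyz":[0,0,-4],"dr":[0,0,0],"claw":1},{"xyz":[0,0,-6],"dr":[0,0,0],"claw":1},{"xyz":[0,0,-6],"dr":[0,0,0],"claw":1}])

```text
time: 19.52
ee_pos: [0.4393, -0.0014, 0.063]
eef_rot: [0.741, -0.672, -0.0, 0.0]
ft_force: [0.5, -0.1, 0.3]
grip_width: 0.004
```

Emit:
arm_command(steps=[{"xyz":[0,0,-3],"dr":[0,0,0],"claw":1},{"xyz":[0,0,-7],"dr":[0,0,0],"claw":1},{"xyz":[0,0,-7],"dr":[0,0,0],"claw":1}])

```text
time: 19.77
ee_pos: [0.4385, -0.0013, 0.0556]
eef_rot: [0.741, -0.672, -0.0, 0.0]
ft_force: [-0.0, 0.4, -0.3]
grip_width: -0.0
```

Emit:
arm_command(steps=[{"xyz":[0,0,-2],"dr":[0,0,0],"claw":1},{"xyz":[0,0,-2],"dr":[0,0,0],"claw":1},{"xyz":[0,0,-2],"dr":[0,0,0],"claw":1}])

```text
time: 20.02
ee_pos: [0.4388, -0.0014, 0.0547]
eef_rot: [0.741, -0.672, 0.0, 0.0]
ft_force: [-3.0, 0.4, 7.3]
grip_width: -0.002
```

Emit:
arm_command(steps=[{"xyz":[0,0,-1],"dr":[0,0,0],"claw":1},{"xyz":[0,0,-1],"dr":[0,0,0],"claw":1},{"xyz":[0,0,-1],"dr":[0,0,0],"claw":1}])

```text
time: 20.27
ee_pos: [0.4388, -0.0014, 0.0546]
eef_rot: [0.741, -0.672, 0.0, -0.0]
ft_force: [-11.0, -0.6, 26.4]
grip_width: 0.001
```

Run:
```python
from h import *
a=soles()
s=r.state();print(s['grip_width']*85,s['ee_pos'],s['ft_force'],s['time'])
u,v=proj('scene',[.49,0.0,.04]);u,v=int(u),int(v)
cv2.imwrite('pics/y2.png',cv2.resize(a[v-50:v+50,u-60:u+60,::-1],(720,600),interpolation=cv2.INTER_CUBIC))
```

```text
top blue [ 456.6 -136.8  155.7   47.4   -3.7]
top wood [463.2 125.6 158.2  48.6  -2.1]
scene blue [ 468.9 -143.3  165.1   53.6   -3.6]
scene wood [475.9 122.4 161.6  58.1  -2.5]
-0.006413149177628026 [ 0.43880071 -0.00138411  0.05457915] [-10.16891526   1.06906514  25.03744508] 20.3667
```

View pics/y2.png

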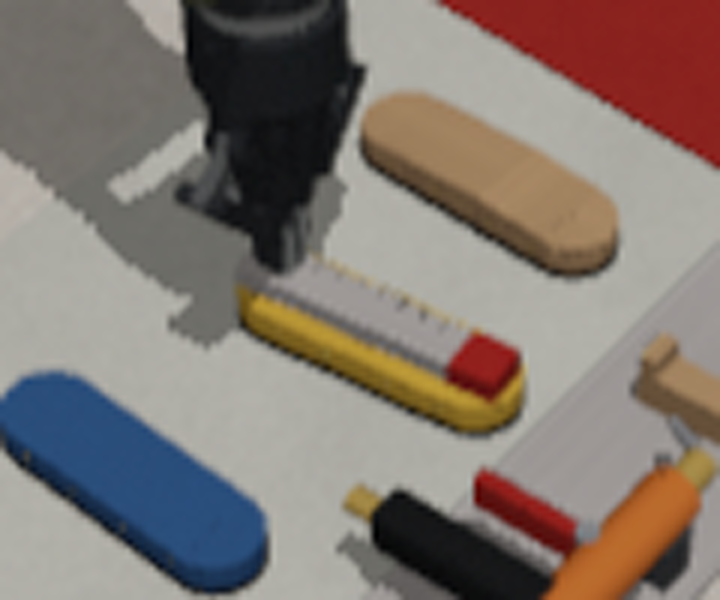

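Yellow is level too (54.7/54.6), so it goes to green. The wooden sole already shows a ridge. Re-grip and carry the bar to wood at (465,126), −2.3°.

Emit:
arm_command(steps=[{"xyz":[0,0,15],"dr":[0,0,0],"claw":1},{"xyz":[0,0,36],"dr":[0,0,0],"claw":-0.3},{"xyz":[25,2,36],"dr":[0,0,0],"claw":-0.3},{"xyz":[53,5,36],"dr":[0,0,0],"claw":-0.3},{"xyz":[53,5,36],"dr":[0,0,0],"claw":-0.3}])

```text
time: 20.78
ee_pos: [0.4953, 0.0038, 0.0903]
eef_rot: [0.741, -0.672, 0.001, -0.001]
ft_force: [0.9, 0.5, -0.3]
grip_width: 0.565
```

Emit:
arm_command(steps=[{"xyz":[0,0,0],"dr":[0,0,0],"claw":-0.3},{"xyz":[0,0,-15],"dr":[0,0,0],"claw":-0.3},{"xyz":[0,0,-30],"dr":[0,0,0],"claw":-0.3},{"xyz":[0,0,-45],"dr":[0,0,0],"claw":-0.3},{"xyz":[0,0,-45],"dr":[0,0,0],"claw":-0.3}])

```text
time: 21.2
ee_pos: [0.4895, 0.0037, 0.042]
eef_rot: [0.74, -0.672, -0.002, 0.001]
ft_force: [-0.9, 0.2, -0.4]
grip_width: 0.648
```

Emit:
arm_command(steps=[{"xyz":[0,0,0],"dr":[0,0,0],"claw":1},{"xyz":[0,0,0],"dr":[0,0,0],"claw":1},{"xyz":[0,0,0],"dr":[0,0,0],"claw":1},{"xyz":[0,0,0],"dr":[0,0,0],"claw":1},{"xyz":[0,0,0],"dr":[0,0,0],"claw":1}])

```text
time: 21.62
ee_pos: [0.492, 0.0036, 0.0455]
eef_rot: [0.741, -0.672, 0.001, -0.0]
ft_force: [-2.2, -0.1, 7.6]
grip_width: 0.293
```

Emit:
arm_command(steps=[{"xyz":[0,0,0],"dr":[0,0,0],"claw":1},{"xyz":[0,0,5],"dr":[0,0,0],"claw":1},{"xyz":[0,0,20],"dr":[0,0,0],"claw":1},{"xyz":[0,0,40],"dr":[0,0,0],"claw":1},{"xyz":[0,0,50],"dr":[0,0,0],"claw":1}])

```text
time: 22.03
ee_pos: [0.4923, 0.0036, 0.0967]
eef_rot: [0.741, -0.672, 0.001, -0.001]
ft_force: [0.6, -0.2, -0.9]
grip_width: 0.297
```

Run:
```python
from h import *
soles()
s=r.state();print(s['grip_width']*85,s['ee_pos'],s['ft_force'],s['time'])
```

```text
top blue [ 456.6 -136.8  155.7   47.4   -3.7]
top wood [463.3 125.6 158.1  48.7  -2.3]
scene blue [ 468.9 -143.3  165.1   53.6   -3.6]
scene yellow [530.6  -3.   97.   46.1  13.4]
scene wood [ 4.919e+02  1.211e+02  1.281e+02  5.910e+01 -3.000e-01]
25.176147672324724 [0.49254773 0.00357028 0.09627512] [-0.26114735 -0.95001064 -1.57024962] 22.1333
```

Emit:
arm_command(steps=[{"xyz":[-7,30,4],"dr":[0,0,-0.035],"claw":1},{"xyz":[-14,60,4],"dr":[0,0,-0.07],"claw":1},{"xyz":[-21,90,4],"dr":[0,0,-0.1],"claw":1},{"xyz":[-27,115,4],"dr":[0,0,-0.14],"claw":1},{"xyz":[-27,122,4],"dr":[0,0,-0.14],"claw":1}])

```text
time: 22.55
ee_pos: [0.4633, 0.1282, 0.0976]
eef_rot: [-0.692, 0.722, 0.001, -0.0]
ft_force: [0.4, -0.8, -1.6]
grip_width: 0.292
```

Emit:
arm_command(steps=[{"xyz":[0,0,0],"dr":[0,0,0],"claw":1},{"xyz":[0,0,-20],"dr":[0,0,0],"claw":1},{"xyz":[0,0,-40],"dr":[0,0,0],"claw":1},{"xyz":[0,0,-43],"dr":[0,0,0],"claw":1},{"xyz":[0,0,-43],"dr":[0,0,0],"claw":1}])

```text
time: 22.97
ee_pos: [0.4641, 0.1247, 0.0544]
eef_rot: [-0.692, 0.722, 0.001, -0.001]
ft_force: [0.6, -0.3, -0.7]
grip_width: 0.296
```

Emit:
arm_command(steps=[{"xyz":[0,0,0],"dr":[0,0,0],"claw":1},{"xyz":[0,0,0],"dr":[0,0,0],"claw":1},{"xyz":[0,0,-2],"dr":[0,0,0],"claw":1},{"xyz":[0,0,-2],"dr":[0,0,0],"claw":1},{"xyz":[0,0,-2],"dr":[0,0,0],"claw":1}])

```text
time: 23.38
ee_pos: [0.4648, 0.1256, 0.0538]
eef_rot: [-0.692, 0.722, -0.0, 0.0]
ft_force: [-0.5, -0.3, -0.6]
grip_width: 0.296
```

Emit:
arm_command(steps=[{"xyz":[0,0,-1.5],"dr":[0,0,0],"claw":1},{"xyz":[0,0,-1.5],"dr":[0,0,0],"claw":1},{"xyz":[0,0,-1.5],"dr":[0,0,0],"claw":1}])

```text
time: 23.63
ee_pos: [0.4646, 0.1256, 0.052]
eef_rot: [-0.692, 0.722, 0.0, -0.0]
ft_force: [-0.5, -0.3, -0.7]
grip_width: 0.293
```

Emit:
arm_command(steps=[{"xyz":[0,0,-1.5],"dr":[0,0,0],"claw":1},{"xyz":[0,0,-1.5],"dr":[0,0,0],"claw":1},{"xyz":[0,0,-1.5],"dr":[0,0,0],"claw":1}])

```text
time: 23.88
ee_pos: [0.4646, 0.1256, 0.0504]
eef_rot: [-0.692, 0.722, 0.0, -0.0]
ft_force: [0.3, 0.8, -1.8]
grip_width: 0.295
```

Run:
```python
from h import *
soles()
s=r.state();print(s['grip_width']*85,s['ee_pos'],s['eef_rot'],s['ft_force'],s['time'])
```

```text
top blue [ 456.6 -136.8  155.7   47.4   -3.7]
top yellow [490.    3.7 156.7  47.1   5.7]
scene blue [ 468.9 -143.3  165.1   53.6   -3.6]
scene yellow [499.    1.4 155.8  49.5   5.4]
scene wood [477.4 105.5 158.7  43.9   7. ]
25.072563185324444 [0.46465532 0.12562284 0.05046451] [-6.91673829e-01  7.22210020e-01  2.47130807e-05 -2.02710401e-05] [-1.22046002  0.90281398 -1.69195954] 23.9833
```

Emit:
arm_command(steps=[{"xyz":[0,0,-1],"dr":[0,0,0],"claw":1},{"xyz":[0,0,-1],"dr":[0,0,0],"claw":1},{"xyz":[0,0,-1],"dr":[0,0,0],"claw":1}])

```text
time: 24.23
ee_pos: [0.4648, 0.1256, 0.0498]
eef_rot: [-0.692, 0.722, -0.0, 0.0]
ft_force: [-2.0, -1.3, 4.6]
grip_width: 0.288
```

Emit:
arm_command(steps=[{"xyz":[0,0,-1],"dr":[0,0,0],"claw":1},{"xyz":[0,0,-1],"dr":[0,0,0],"claw":1},{"xyz":[0,0,-1],"dr":[0,0,0],"claw":1}])

```text
time: 24.48
ee_pos: [0.4648, 0.1257, 0.0495]
eef_rot: [-0.692, 0.722, -0.0, 0.0]
ft_force: [-8.7, -1.6, 17.4]
grip_width: 0.297
```

Contact at 49.8, 4 mm higher, so it is humped. Let go and press the red end.

Emit:
arm_command(steps=[{"xyz":[0,0,1],"dr":[0,0,0],"claw":1},{"xyz":[0,0,1],"dr":[0,0,0],"claw":-0.2},{"xyz":[0,0,1],"dr":[0,0,0],"claw":-0.2},{"xyz":[0,0,1],"dr":[0,0,0],"claw":-0.2},{"xyz":[0,0,1],"dr":[0,0,0],"claw":-0.2}])

```text
time: 24.9
ee_pos: [0.4647, 0.1256, 0.0494]
eef_rot: [-0.692, 0.722, 0.0, -0.0]
ft_force: [0.0, 0.2, -0.6]
grip_width: 0.599
```

Emit:
arm_command(steps=[{"xyz":[0,0,10],"dr":[0,0,0],"claw":-0.2},{"xyz":[0,0,30],"dr":[0,0,0],"claw":-0.2},{"xyz":[10,0,34],"dr":[0,0,0],"claw":1},{"xyz":[30,-1,34],"dr":[0,0,0],"claw":1},{"xyz":[53,-2,34],"dr":[0,0,0],"claw":1}])

```text
time: 25.32
ee_pos: [0.5183, 0.1238, 0.0849]
eef_rot: [-0.692, 0.722, -0.0, 0.001]
ft_force: [0.2, -0.4, 0.8]
grip_width: 0.183
```

Emit:
arm_command(steps=[{"xyz":[0,0,0],"dr":[0,0,0],"claw":1},{"xyz":[0,0,0],"dr":[0,0,0],"claw":1},{"xyz":[0,0,0],"dr":[0,0,0],"claw":1},{"xyz":[0,0,-8],"dr":[0,0,0],"claw":1},{"xyz":[0,0,-8],"dr":[0,0,0],"claw":1}])

```text
time: 25.73
ee_pos: [0.5167, 0.1236, 0.0743]
eef_rot: [-0.692, 0.722, 0.0, -0.001]
ft_force: [-0.2, -0.3, -1.2]
grip_width: 0.001
```

Run:
```python
from h import *
a=soles()
s=r.state();print(s['grip_width']*85,s['ee_pos'],s['ft_force'],s['time'])
u,v=proj('scene',[.465,0.125,.04]);u,v=int(u),int(v)
cv2.imwrite('pics/w1.png',cv2.resize(a[v-50:v+50,u-60:u+60,::-1],(720,600),interpolation=cv2.INTER_CUBIC))
```

```text
top blue [ 456.6 -136.8  155.7   47.4   -3.7]
top yellow [491.2   3.8 154.3  47.1   5.7]
scene blue [ 468.9 -143.3  165.1   53.6   -3.6]
scene yellow [499.2  -1.1 155.8  53.8   5.9]
scene wood [482.5 103.5 150.2  47.2  11.2]
0.33583718311722216 [0.51711425 0.12363112 0.07509456] [ 0.25512112 -0.00339835 -0.24886042] 25.8333
```

View pics/w1.png

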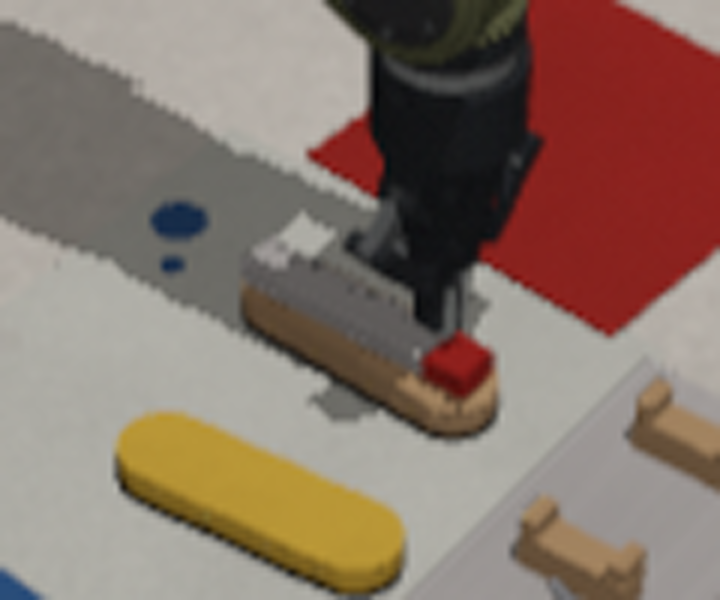

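The bar lies on wood with the red end slightly raised. Press it.

Emit:
arm_command(steps=[{"xyz":[0,0,-5],"dr":[0,0,0],"claw":1},{"xyz":[0,0,-10],"dr":[0,0,0],"claw":1},{"xyz":[0,0,-10],"dr":[0,0,0],"claw":1}])

```text
time: 26.08
ee_pos: [0.5171, 0.1235, 0.0644]
eef_rot: [-0.692, 0.722, 0.0, -0.001]
ft_force: [0.3, -0.7, -0.1]
grip_width: -0.0
```

Emit:
arm_command(steps=[{"xyz":[0,0,-2],"dr":[0,0,0],"claw":1},{"xyz":[0,0,-4],"dr":[0,0,0],"claw":1},{"xyz":[0,0,-4],"dr":[0,0,0],"claw":1}])

```text
time: 26.33
ee_pos: [0.5176, 0.1236, 0.0612]
eef_rot: [-0.692, 0.722, 0.0, -0.0]
ft_force: [0.1, -0.1, -0.5]
grip_width: 0.002
```

Emit:
arm_command(steps=[{"xyz":[0,0,-2],"dr":[0,0,0],"claw":1},{"xyz":[0,0,-4],"dr":[0,0,0],"claw":1},{"xyz":[0,0,-4],"dr":[0,0,0],"claw":1}])

```text
time: 26.58
ee_pos: [0.5178, 0.1236, 0.0573]
eef_rot: [-0.692, 0.722, -0.0, 0.0]
ft_force: [0.3, -0.2, 0.9]
grip_width: -0.002
```

Emit:
arm_command(steps=[{"xyz":[0,0,-1.5],"dr":[0,0,0],"claw":1},{"xyz":[0,0,-1.5],"dr":[0,0,0],"claw":1},{"xyz":[0,0,-1.5],"dr":[0,0,0],"claw":1}])

```text
time: 26.83
ee_pos: [0.5179, 0.1236, 0.057]
eef_rot: [-0.692, 0.722, -0.0, 0.0]
ft_force: [-4.6, -1.1, 13.0]
grip_width: -0.004
```

Emit:
arm_command(steps=[{"xyz":[0,0,0],"dr":[0,0,0],"claw":1},{"xyz":[0,0,0],"dr":[0,0,0],"claw":1}])

```text
time: 27.0
ee_pos: [0.5179, 0.1237, 0.057]
eef_rot: [-0.692, 0.722, -0.0, 0.0]
ft_force: [-4.6, -1.1, 14.6]
grip_width: 0.004
```

Emit:
arm_command(steps=[{"xyz":[0,0,18],"dr":[0,0,0],"claw":1},{"xyz":[-25,1,20],"dr":[0,0,0],"claw":1},{"xyz":[-60,2,20],"dr":[0,0,0],"claw":1},{"xyz":[-95,3,20],"dr":[0,0,0],"claw":1},{"xyz":[-106,4,20],"dr":[0,0,0],"claw":1}])

```text
time: 27.42
ee_pos: [0.4076, 0.1274, 0.0754]
eef_rot: [-0.692, 0.722, 0.001, -0.001]
ft_force: [0.3, 0.1, -0.1]
grip_width: 0.0
```

Emit:
arm_command(steps=[{"xyz":[0,0,0],"dr":[0,0,0],"claw":1},{"xyz":[0,0,0],"dr":[0,0,0],"claw":1},{"xyz":[0,0,-6],"dr":[0,0,0],"claw":1},{"xyz":[0,0,-12],"dr":[0,0,0],"claw":1},{"xyz":[0,0,-12],"dr":[0,0,0],"claw":1}])

```text
time: 27.83
ee_pos: [0.4117, 0.1274, 0.0625]
eef_rot: [-0.692, 0.722, 0.0, -0.001]
ft_force: [-0.3, 0.4, -1.1]
grip_width: -0.001
```

Emit:
arm_command(steps=[{"xyz":[0,0,-3],"dr":[0,0,0],"claw":1},{"xyz":[0,0,-6],"dr":[0,0,0],"claw":1},{"xyz":[0,0,-6],"dr":[0,0,0],"claw":1}])

```text
time: 28.08
ee_pos: [0.4116, 0.1275, 0.0573]
eef_rot: [-0.692, 0.722, 0.0, -0.0]
ft_force: [-0.3, -0.5, -0.7]
grip_width: -0.0
```

Emit:
arm_command(steps=[{"xyz":[0,0,-1.5],"dr":[0,0,0],"claw":1},{"xyz":[0,0,-1.5],"dr":[0,0,0],"claw":1},{"xyz":[0,0,-1.5],"dr":[0,0,0],"claw":1}])

```text
time: 28.33
ee_pos: [0.4117, 0.1276, 0.0565]
eef_rot: [-0.692, 0.722, -0.0, 0.0]
ft_force: [-0.7, 0.3, -0.1]
grip_width: -0.003
```

Emit:
arm_command(steps=[{"xyz":[0,0,-1],"dr":[0,0,0],"claw":1},{"xyz":[0,0,-1],"dr":[0,0,0],"claw":1},{"xyz":[0,0,-1],"dr":[0,0,0],"claw":1}])

```text
time: 28.58
ee_pos: [0.4118, 0.1276, 0.0556]
eef_rot: [-0.692, 0.722, -0.0, 0.0]
ft_force: [-0.4, 0.1, 1.2]
grip_width: -0.001
```

Run:
```python
from h import *
a=soles()
s=r.state();print(s['grip_width']*85,s['ee_pos'],s['ft_force'],s['time'])
u,v=proj('scene',[.465,0.125,.04]);u,v=int(u),int(v)
cv2.imwrite('pics/w2.png',cv2.resize(a[v-50:v+50,u-60:u+60,::-1],(720,600),interpolation=cv2.INTER_CUBIC))
```

```text
top blue [ 456.6 -136.8  155.7   47.4   -3.7]
top yellow [491.2   3.8 154.3  47.1   5.7]
scene blue [ 468.9 -143.3  165.1   53.6   -3.6]
scene yellow [499.4  -1.1 156.2  53.8   5.9]
scene wood [482.2 104.1 150.3  47.3  10.6]
0.05969130471806711 [0.41181172 0.12763314 0.05560806] [0.0435745  0.63973987 1.59832752] 28.6833
```

View pics/w2.png

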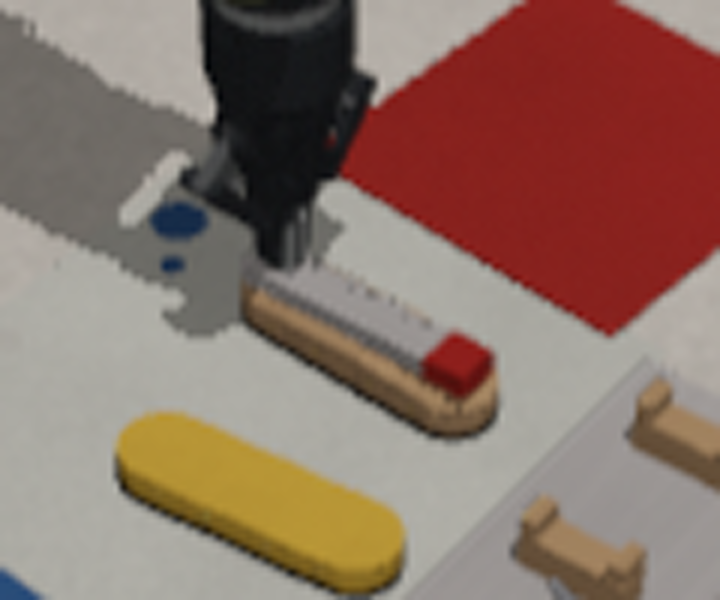

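The plain end rests at 55.6 and the red end showed 57.0 when pressed, so both ends bear when pressed and the bar rocks. Press harder for the record, then re-grip.

Emit:
arm_command(steps=[{"xyz":[0,0,-1.5],"dr":[0,0,0],"claw":1},{"xyz":[0,0,-1.5],"dr":[0,0,0],"claw":1},{"xyz":[0,0,-1.5],"dr":[0,0,0],"claw":1},{"xyz":[0,0,-1.5],"dr":[0,0,0],"claw":1}])

```text
time: 29.02
ee_pos: [0.4119, 0.1277, 0.0552]
eef_rot: [-0.692, 0.722, -0.0, 0.0]
ft_force: [-9.0, -2.2, 25.3]
grip_width: 0.003
```

Emit:
arm_command(steps=[{"xyz":[0,0,-0.5],"dr":[0,0,0],"claw":1},{"xyz":[0,0,-0.5],"dr":[0,0,0],"claw":1},{"xyz":[0,0,-0.5],"dr":[0,0,0],"claw":1}])

```text
time: 29.27
ee_pos: [0.412, 0.1277, 0.0551]
eef_rot: [-0.692, 0.722, -0.0, 0.0]
ft_force: [-13.4, -3.0, 34.5]
grip_width: -0.003
```

Emit:
arm_command(steps=[{"xyz":[0,0,15],"dr":[0,0,0],"claw":1},{"xyz":[0,0,36],"dr":[0,0,0],"claw":-0.3},{"xyz":[25,-1,36],"dr":[0,0,0],"claw":-0.3},{"xyz":[53,-2,36],"dr":[0,0,0],"claw":-0.3},{"xyz":[53,-2,36],"dr":[0,0,0],"claw":-0.3}])

```text
time: 29.68
ee_pos: [0.4682, 0.1255, 0.0902]
eef_rot: [-0.691, 0.722, -0.001, 0.001]
ft_force: [0.8, -0.1, 0.1]
grip_width: 0.566
```

Emit:
arm_command(steps=[{"xyz":[0,0,0],"dr":[0,0,0],"claw":-0.3},{"xyz":[0,0,-15],"dr":[0,0,0],"claw":-0.3},{"xyz":[0,0,-30],"dr":[0,0,0],"claw":-0.3},{"xyz":[0,0,-41],"dr":[0,0,0],"claw":-0.3},{"xyz":[0,0,-41],"dr":[0,0,0],"claw":-0.3}])

```text
time: 30.1
ee_pos: [0.4629, 0.1254, 0.0464]
eef_rot: [-0.692, 0.722, 0.001, -0.002]
ft_force: [0.4, 0.1, -0.9]
grip_width: 0.651
```

Emit:
arm_command(steps=[{"xyz":[0,0,0],"dr":[0,0,0],"claw":1},{"xyz":[0,0,0],"dr":[0,0,0],"claw":1},{"xyz":[0,0,0],"dr":[0,0,0],"claw":1},{"xyz":[0,0,0],"dr":[0,0,0],"claw":1},{"xyz":[0,0,0],"dr":[0,0,0],"claw":1}])

```text
time: 30.52
ee_pos: [0.4649, 0.1257, 0.0493]
eef_rot: [-0.692, 0.722, -0.0, 0.0]
ft_force: [-1.7, -0.2, 7.7]
grip_width: 0.292
```

Emit:
arm_command(steps=[{"xyz":[0,0,0],"dr":[0,0,0],"claw":1},{"xyz":[0,0,5],"dr":[0,0,0],"claw":1},{"xyz":[0,0,25],"dr":[0,0,0],"claw":1},{"xyz":[0,0,55],"dr":[0,0,0],"claw":1},{"xyz":[0,0,80],"dr":[0,0,0],"claw":1}])

```text
time: 30.93
ee_pos: [0.4645, 0.1256, 0.1301]
eef_rot: [-0.692, 0.722, 0.0, -0.0]
ft_force: [0.2, -0.5, -2.1]
grip_width: 0.292
```

Run:
```python
from h import *
soles()
s=r.state();print(s['grip_width']*85,s['ee_pos'],s['eef_rot'],s['ft_force'],s['time'])
```

```text
top blue [ 456.6 -136.8  155.7   47.4   -3.7]
top yellow [491.2   3.8 154.3  47.1   5.7]
scene blue [ 468.9 -143.3  165.1   53.6   -3.6]
scene yellow [500.6   0.7 159.   50.6   5.9]
scene wood [475.9 122.4 161.6  56.8  -2.5]
24.849704136801307 [0.46631247 0.1259706  0.13254804] [-0.69166833  0.72220728 -0.00182453  0.00287141] [-0.56138616  0.40719358 -1.70845598] 31.0333
```

Emit:
arm_command(steps=[{"xyz":[12,-1,0],"dr":[0,0,0.108],"claw":1},{"xyz":[24,-2,0],"dr":[0,0,0.216],"claw":1},{"xyz":[36,-3,0],"dr":[0,0,0.325],"claw":1},{"xyz":[48,-4,0],"dr":[0,0,0.433],"claw":1},{"xyz":[59.5,-5.7,0],"dr":[0,0,0.541],"claw":1}])

```text
time: 31.45
ee_pos: [0.5245, 0.1199, 0.128]
eef_rot: [0.861, -0.509, -0.0, 0.0]
ft_force: [-0.3, 0.1, -0.8]
grip_width: 0.291
```

Emit:
arm_command(steps=[{"xyz":[12,-1,0],"dr":[0,0,0.108],"claw":1},{"xyz":[24,-2,0],"dr":[0,0,0.216],"claw":1},{"xyz":[36,-3,0],"dr":[0,0,0.325],"claw":1},{"xyz":[48,-4,0],"dr":[0,0,0.433],"claw":1},{"xyz":[59.5,-5.7,0],"dr":[0,0,0.541],"claw":1}])

```text
time: 31.87
ee_pos: [0.584, 0.1141, 0.1278]
eef_rot: [0.966, -0.26, -0.0, 0.0]
ft_force: [0.1, -0.3, -0.1]
grip_width: 0.295
```

Emit:
arm_command(steps=[{"xyz":[12,-1,0],"dr":[0,0,0.108],"claw":1},{"xyz":[24,-2,0],"dr":[0,0,0.216],"claw":1},{"xyz":[36,-3,0],"dr":[0,0,0.325],"claw":1},{"xyz":[48,-4,0],"dr":[0,0,0.433],"claw":1},{"xyz":[59.5,-5.7,0],"dr":[0,0,0.541],"claw":1}])

```text
time: 32.28
ee_pos: [0.6435, 0.1085, 0.1277]
eef_rot: [1.0, 0.007, -0.0, 0.0]
ft_force: [0.0, 0.2, -0.8]
grip_width: 0.296
```

Emit:
arm_command(steps=[{"xyz":[0,0,0],"dr":[0,0,0],"claw":1},{"xyz":[0,0,0],"dr":[0,0,0],"claw":1},{"xyz":[0,0,0],"dr":[0,0,0],"claw":1}])

```text
time: 32.53
ee_pos: [0.6425, 0.1086, 0.128]
eef_rot: [1.0, 0.003, -0.001, 0.0]
ft_force: [-1.6, -0.0, -1.4]
grip_width: 0.293
```

Run:
```python
from h import *
s=r.state();print(s['grip_width']*85,s['ee_pos'],s['eef_rot'],s['ft_force'],s['time'])
```

```text
24.884669320158057 [0.64245213 0.1085899  0.12797128] [ 9.99996185e-01  2.71053916e-03 -5.31906582e-04  3.07145848e-05] [-1.56545184 -0.04328466 -1.42491432] 32.5333
```

Emit:
arm_command(steps=[{"xyz":[0.5,0,-25],"dr":[0,0,0.003],"claw":1},{"xyz":[0.5,0,-50],"dr":[0,0,0.003],"claw":1},{"xyz":[0.5,0,-65],"dr":[0,0,0.003],"claw":1},{"xyz":[0.5,0,-70],"dr":[0,0,0.003],"claw":1},{"xyz":[0.5,0,-70],"dr":[0,0,0.003],"claw":1}])

```text
time: 32.95
ee_pos: [0.6428, 0.1086, 0.0577]
eef_rot: [1.0, 0.005, -0.001, 0.0]
ft_force: [-0.3, 0.1, -1.0]
grip_width: 0.292
```

Emit:
arm_command(steps=[{"xyz":[0,0,-1],"dr":[0,0,0],"claw":1},{"xyz":[0,0,-2],"dr":[0,0,0],"claw":1},{"xyz":[0,0,-2],"dr":[0,0,0],"claw":1}])

```text
time: 33.2
ee_pos: [0.644, 0.1086, 0.0575]
eef_rot: [1.0, 0.006, 0.001, -0.0]
ft_force: [-1.3, 1.2, -0.8]
grip_width: 0.29
```

Emit:
arm_command(steps=[{"xyz":[0,0,-1],"dr":[0,0,0],"claw":1},{"xyz":[0,0,-1.5],"dr":[0,0,0],"claw":1},{"xyz":[0,0,-1.5],"dr":[0,0,0],"claw":1}])

```text
time: 33.45
ee_pos: [0.644, 0.1087, 0.0557]
eef_rot: [1.0, 0.006, 0.001, -0.0]
ft_force: [-0.6, 1.9, 3.4]
grip_width: 0.293
```

Emit:
arm_command(steps=[{"xyz":[0,0,-1],"dr":[0,0,0],"claw":1},{"xyz":[0,0,-1],"dr":[0,0,0],"claw":0},{"xyz":[0,0,-1],"dr":[0,0,0],"claw":-0.3},{"xyz":[0,0,-1],"dr":[0,0,0],"claw":-0.3},{"xyz":[0,0,-1],"dr":[0,0,0],"claw":-0.3}])

```text
time: 33.87
ee_pos: [0.6436, 0.1084, 0.0538]
eef_rot: [1.0, 0.006, -0.0, 0.0]
ft_force: [0.4, 0.3, 0.3]
grip_width: 0.65
```

Emit:
arm_command(steps=[{"xyz":[0,0,10],"dr":[0,0,0],"claw":-0.3},{"xyz":[0,0,30],"dr":[0,0,0],"claw":-0.3},{"xyz":[0,0,60],"dr":[0,0,0],"claw":-0.3},{"xyz":[0,-25,85],"dr":[0,0,-0.1],"claw":-1},{"xyz":[0,-60,85],"dr":[0,0,-0.2],"claw":-1}])

```text
time: 34.28
ee_pos: [0.6455, 0.0501, 0.1456]
eef_rot: [0.996, -0.094, 0.004, -0.001]
ft_force: [1.3, -0.4, 1.2]
grip_width: 0.905
```

Run:
```python
from h import *
soles(('top',))
s=r.state();print(s['grip_width']*85,s['ee_pos'],s['eef_rot'],s['time'])
a=vision.snapshot('scene')
for c in blobs(a,'red',10):
    p=ray('scene',*c.mean(0),.044);print(c.mean(0).round(1),len(c),p.round(3))
u,v=proj('scene',[.64,0.05,.04]);u,v=int(u),int(v);print(u,v)
cv2.imwrite('pics/r1.png',cv2.resize(a[v-60:v+60,u-80:u+80,::-1],(800,600),interpolation=cv2.INTER_CUBIC))
```

```text
top blue [ 456.6 -136.8  155.7   47.4   -3.7]
83.77440326968018 [0.64486232 0.04266689 0.14294782] [ 9.94897071e-01 -1.00853655e-01  2.86992788e-03  3.48349347e-04] 34.3333
[228.8 363. ] 46 [ 0.833 -0.433  0.044]
[208.5 354. ] 54 [ 0.785 -0.444  0.044]
[208.6 267.1] 58 [ 0.639 -0.278  0.044]
[260.9 213.1] 38 [ 0.637 -0.061  0.044]
[262.  125.9] 70 [0.419 0.231 0.044]
[314.  126.8] 97 [0.554 0.332 0.044]
285 190
```

View pics/r1.png

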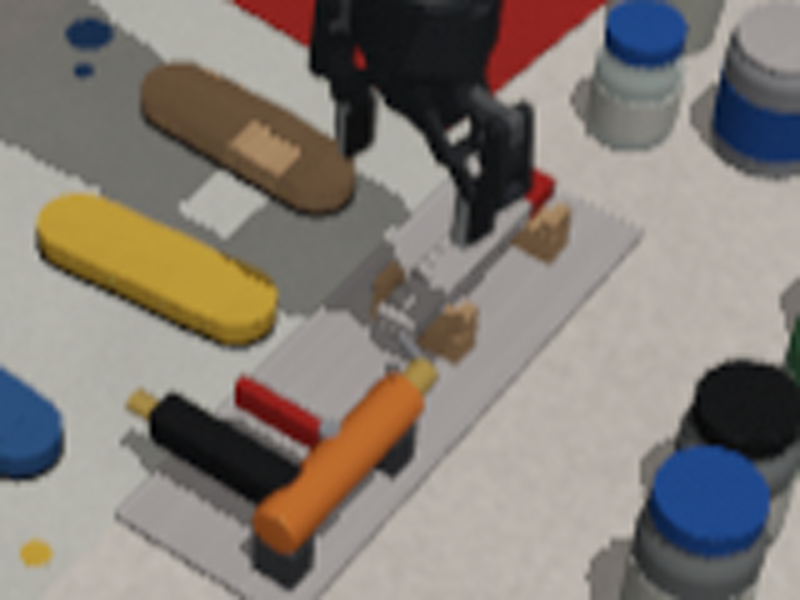

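The bar is back in its rest, red end at the +y side. Now go above the gun's handle and turn the jaws along y.

Emit:
arm_command(steps=[{"xyz":[-1,-9,0],"dr":[0,0,-0.09],"claw":-1},{"xyz":[-2,-18,0],"dr":[0,0,-0.18],"claw":-1},{"xyz":[-3,-27,0],"dr":[0,0,-0.27],"claw":-1},{"xyz":[-4,-36,0],"dr":[0,0,-0.36],"claw":-1},{"xyz":[-5,-46,0],"dr":[0,0,-0.453],"claw":-1}], squeeze=20)

```text
time: 34.8
ee_pos: [0.6385, 0.0025, 0.1392]
eef_rot: [0.949, -0.317, -0.0, 0.0]
ft_force: [-0.9, -0.2, -0.4]
grip_width: 0.995
```

Emit:
arm_command(steps=[{"xyz":[-1,-9,0],"dr":[0,0,-0.09],"claw":-1},{"xyz":[-2,-18,0],"dr":[0,0,-0.18],"claw":-1},{"xyz":[-3,-27,0],"dr":[0,0,-0.27],"claw":-1},{"xyz":[-4,-36,0],"dr":[0,0,-0.36],"claw":-1},{"xyz":[-5,-46,0],"dr":[0,0,-0.453],"claw":-1}])

```text
time: 35.22
ee_pos: [0.6336, -0.0436, 0.1393]
eef_rot: [0.853, -0.522, -0.0, 0.0]
ft_force: [0.5, 0.5, -0.2]
grip_width: 1.0
```

Emit:
arm_command(steps=[{"xyz":[-1,-9,0],"dr":[0,0,-0.09],"claw":-1},{"xyz":[-2,-18,0],"dr":[0,0,-0.18],"claw":-1},{"xyz":[-3,-27,0],"dr":[0,0,-0.27],"claw":-1},{"xyz":[-4,-36,0],"dr":[0,0,-0.36],"claw":-1},{"xyz":[-5,-46,0],"dr":[0,0,-0.453],"claw":-1}])

```text
time: 35.63
ee_pos: [0.6286, -0.0896, 0.1392]
eef_rot: [0.714, -0.7, -0.0, 0.0]
ft_force: [0.5, 0.2, -0.8]
grip_width: 1.002
```

Emit:
arm_command(steps=[{"xyz":[0,0,0],"dr":[0,0,0],"claw":-1},{"xyz":[0,0,0],"dr":[0,0,0],"claw":-1},{"xyz":[0,0,0],"dr":[0,0,0],"claw":-1}])

```text
time: 35.88
ee_pos: [0.6287, -0.0889, 0.1391]
eef_rot: [0.717, -0.697, -0.0, -0.0]
ft_force: [-0.0, -0.3, -0.3]
grip_width: 0.999
```

Run:
```python
from h import *
s=r.state();print(s['grip_width']*85,s['ee_pos'],s['eef_rot'],s['time'])
a=vision.snapshot('scene')
# bar in rest: red cap top face, and far end
for c in blobs(a,'red',10):
    p=ray('scene',*c.mean(0),.044);print(c.mean(0).round(1),len(c),p.round(3))
soles(('scene',))
```

```text
84.9533056080734 [ 0.62870329 -0.08892904  0.13909291] [ 7.16703539e-01 -6.97377971e-01 -5.52890316e-05 -1.55379347e-05] 35.8833
[228.8 363. ] 46 [ 0.833 -0.433  0.044]
[208.5 354. ] 54 [ 0.785 -0.444  0.044]
[208.6 267.1] 58 [ 0.639 -0.278  0.044]
[260.9 213. ] 38 [ 0.637 -0.061  0.044]
[311.  167.3] 20 [0.648 0.17  0.044]
[297.1 125.9] 164 [0.508 0.301 0.044]
scene blue [ 468.9 -143.4  165.1   53.8   -3.6]
```

Emit:
arm_command(steps=[{"xyz":[0,0,-20],"dr":[0,0,0],"claw":-1},{"xyz":[0,0,-40],"dr":[0,0,0],"claw":-1},{"xyz":[0,0,-55],"dr":[0,0,0],"claw":-1},{"xyz":[0,0,-60],"dr":[0,0,0],"claw":-1},{"xyz":[0,0,-60],"dr":[0,0,0],"claw":-1}])

```text
time: 36.4
ee_pos: [0.6282, -0.089, 0.0778]
eef_rot: [0.716, -0.698, -0.001, 0.001]
ft_force: [0.0, -0.2, 0.1]
grip_width: 0.997
```

Emit:
arm_command(steps=[{"xyz":[0,0,-10],"dr":[0,0,0],"claw":-1},{"xyz":[0,0,-22],"dr":[0,0,0],"claw":-1},{"xyz":[0,0,-32],"dr":[0,0,0],"claw":-1},{"xyz":[0,0,-32],"dr":[0,0,0],"claw":-1}])

```text
time: 36.73
ee_pos: [0.6276, -0.0893, 0.0445]
eef_rot: [0.716, -0.699, -0.001, 0.001]
ft_force: [0.4, -0.8, -0.3]
grip_width: 0.999
```

Run:
```python
from h import *
s=r.state();print(s['grip_width']*85,s['ee_pos'],s['ft_force'],s['time'])
a=vision.snapshot('scene')
u,v=proj('scene',[.63,-0.09,.06]);u,v=int(u),int(v)
cv2.imwrite('pics/q1.png',cv2.resize(a[v-45:v+45,u-60:u+60,::-1],(800,600),interpolation=cv2.INTER_CUBIC))
```

```text
84.88916573103361 [ 0.62763512 -0.08926448  0.0444649 ] [ 0.41952582 -0.77820139 -0.33329941] 36.7333
```

View pics/q1.png

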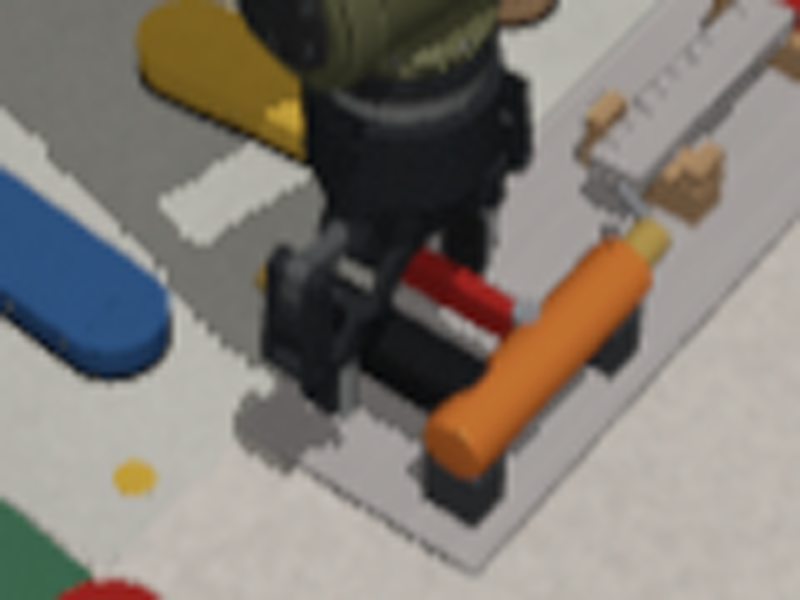

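One finger stands behind the handle and the other beyond the trigger. Squeeze and hold.

Emit:
arm_command(steps=[{"xyz":[0,0,0],"dr":[0,0,0],"claw":-0.4},{"xyz":[0,0,0],"dr":[0,0,0],"claw":-0.2},{"xyz":[0,0,0],"dr":[0,0,0],"claw":0},{"xyz":[0,0,0],"dr":[0,0,0],"claw":0.3}], squeeze=20)

```text
time: 37.12
ee_pos: [0.6291, -0.092, 0.0486]
eef_rot: [0.715, -0.699, 0.002, 0.001]
ft_force: [-7.1, -23.8, 9.8]
grip_width: 0.568
```

Emit:
arm_command(steps=[{"xyz":[0,0,0],"dr":[0,0,0],"claw":0.5},{"xyz":[0,0,0],"dr":[0,0,0],"claw":0.5},{"xyz":[0,0,0],"dr":[0,0,0],"claw":0.5}])

```text
time: 37.37
ee_pos: [0.6291, -0.0927, 0.0488]
eef_rot: [0.715, -0.699, 0.002, 0.001]
ft_force: [-5.7, -19.3, 9.3]
grip_width: 0.549
```

Opening is 46.7 mm, so the trigger is about full. I'll shift 3 mm to relieve the side load, squeeze a little firmer and hold.

Emit:
arm_command(steps=[{"xyz":[0,-1.5,0],"dr":[0,0,0],"claw":1},{"xyz":[0,-3,0],"dr":[0,0,0],"claw":1},{"xyz":[0,-3,0],"dr":[0,0,0],"claw":1},{"xyz":[0,-3,0],"dr":[0,0,0],"claw":1},{"xyz":[0,-3,0],"dr":[0,0,0],"claw":1}], squeeze=35)

```text
time: 37.78
ee_pos: [0.6291, -0.0932, 0.0491]
eef_rot: [0.715, -0.699, 0.001, -0.0]
ft_force: [-8.1, -2.4, 15.1]
grip_width: 0.54
```

Run:
```python
from h import *
s=r.state();print(s['grip_width']*85,s['ee_pos'],s['ft_force'],s['time'])
a=vision.snapshot('scene')
for c in blobs(a,'red',10):
    p=ray('scene',*c.mean(0),.05);print(c.mean(0).round(1),len(c),p.round(3))
u,v=proj('scene',[.63,-0.09,.06]);u,v=int(u),int(v)
cv2.imwrite('pics/q2.png',cv2.resize(a[v-45:v+45,u-60:u+60,::-1],(600,450),interpolation=cv2.INTER_CUBIC))
```

```text
45.908888669692914 [ 0.62914742 -0.09318693  0.04907693] [-8.11800957 -2.38527358 15.13306563] 37.7833
[228.8 363. ] 46 [ 0.834 -0.435  0.05 ]
[208.6 354. ] 54 [ 0.787 -0.446  0.05 ]
[208.6 267.1] 58 [ 0.642 -0.281  0.05 ]
[260.6 215.7] 38 [ 0.645 -0.073  0.05 ]
[311.  167.3] 20 [0.651 0.165 0.05 ]
[295.1 124.7] 159 [0.504 0.296 0.05 ]
```

View pics/q2.png

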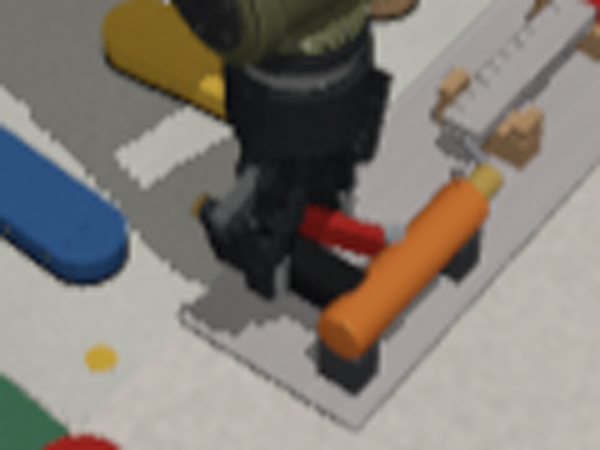

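Opening is 45.9 mm and the blade sits against its stop, held about 0.6 s. Release, rise, and go to blue.

Emit:
arm_command(steps=[{"xyz":[0,3,0],"dr":[0,0,0],"claw":-1},{"xyz":[0,3,0],"dr":[0,0,0],"claw":-1},{"xyz":[0,3,0],"dr":[0,0,0],"claw":-1},{"xyz":[0,3,0],"dr":[0,0,0],"claw":-1},{"xyz":[0,3,0],"dr":[0,0,0],"claw":-1}], squeeze=40)

```text
time: 38.25
ee_pos: [0.6287, -0.0896, 0.047]
eef_rot: [0.715, -0.699, 0.0, 0.0]
ft_force: [0.2, -0.2, 0.6]
grip_width: 1.001
```

Emit:
arm_command(steps=[{"xyz":[0,0,15],"dr":[0,0,0],"claw":-1},{"xyz":[0,0,40],"dr":[0,0,0],"claw":-1},{"xyz":[0,0,70],"dr":[0,0,0],"claw":-1},{"xyz":[0,0,90],"dr":[0,0,0],"claw":-1},{"xyz":[0,0,90],"dr":[0,0,0],"claw":-1}])

```text
time: 38.67
ee_pos: [0.6304, -0.0899, 0.1419]
eef_rot: [0.715, -0.699, 0.003, -0.002]
ft_force: [0.1, -0.5, 0.5]
grip_width: 1.004
```

Emit:
arm_command(steps=[{"xyz":[-35,-10,0],"dr":[0,0,-0.02],"claw":-1},{"xyz":[-70,-20,0],"dr":[0,0,-0.04],"claw":-1},{"xyz":[-105,-30,0],"dr":[0,0,-0.06],"claw":-1},{"xyz":[-140,-40,0],"dr":[0,0,-0.08],"claw":-1},{"xyz":[-171,-48,0],"dr":[0,0,-0.087],"claw":-1}])

```text
time: 39.08
ee_pos: [0.4555, -0.1378, 0.1364]
eef_rot: [-0.684, 0.73, 0.0, -0.0]
ft_force: [0.2, -0.6, 0.2]
grip_width: 0.998
```

Emit:
arm_command(steps=[{"xyz":[0,0,0],"dr":[0,0,0],"claw":-1},{"xyz":[0,0,0],"dr":[0,0,0],"claw":-1}])

```text
time: 39.25
ee_pos: [0.4569, -0.1379, 0.1371]
eef_rot: [-0.684, 0.73, -0.0, 0.0]
ft_force: [0.7, 0.2, -0.3]
grip_width: 1.003
```

Run:
```python
from h import *
soles()
s=r.state();print(s['grip_width']*85,s['ee_pos'],s['eef_rot'],s['ft_force'],s['time'])
a=vision.snapshot('scene')
for c in blobs(a,'red',10):
    p=ray('scene',*c.mean(0),.05);print(c.mean(0).round(1),len(c),p.round(3))
```

```text
top blue [ 507.4 -127.3   69.8   31.4  -39.1]
top yellow [491.2   3.8 154.3  47.1   5.7]
top wood [463.2 125.6 158.2  48.6  -2.1]
scene blue [ 468.9 -143.3  165.1   53.9   -3.9]
scene yellow [500.8  -0.9 159.   53.8   5.9]
scene wood [475.9 122.  161.6  58.7  -2.5]
85.12227160560424 [ 0.45828285 -0.13756387  0.13704323] [-6.84404961e-01  7.29102018e-01 -2.65816065e-04  1.64737594e-04] [ 0.04804592 -0.29612741  0.48810027] 39.35
[228.9 363. ] 46 [ 0.834 -0.435  0.05 ]
[208.5 354. ] 54 [ 0.787 -0.446  0.05 ]
[208.7 266.9] 57 [ 0.642 -0.281  0.05 ]
[260.9 213.1] 38 [ 0.64  -0.065  0.05 ]
[311.  167.3] 20 [0.651 0.165 0.05 ]
[289.7 125.6] 177 [0.492 0.282 0.05 ]
```

The trigger is back at its free position and blue is where it was. Grasp it.

Emit:
arm_command(steps=[{"xyz":[0,0,-30],"dr":[0,0,0],"claw":-1},{"xyz":[0,0,-60],"dr":[0,0,0],"claw":-1},{"xyz":[0,0,-90],"dr":[0,0,0],"claw":-1},{"xyz":[0,0,-110],"dr":[0,0,0],"claw":-1},{"xyz":[0,0,-115],"dr":[0,0,0],"claw":-1}])

```text
time: 39.82
ee_pos: [0.4568, -0.1366, 0.0186]
eef_rot: [-0.685, 0.729, 0.002, -0.001]
ft_force: [0.2, -1.2, -0.8]
grip_width: 0.998
```

Emit:
arm_command(steps=[{"xyz":[0,0,0],"dr":[0,0,0],"claw":-0.3},{"xyz":[0,0,0],"dr":[0,0,0],"claw":0.3},{"xyz":[0,0,0],"dr":[0,0,0],"claw":1},{"xyz":[0,0,0],"dr":[0,0,0],"claw":1},{"xyz":[0,0,0],"dr":[0,0,0],"claw":1}])

```text
time: 40.23
ee_pos: [0.4586, -0.1378, 0.0235]
eef_rot: [-0.684, 0.729, -0.001, 0.001]
ft_force: [0.4, 0.9, 8.1]
grip_width: 0.551
```

Emit:
arm_command(steps=[{"xyz":[0,0,0],"dr":[0,0,0],"claw":1},{"xyz":[0,0,10],"dr":[0,0,0],"claw":1},{"xyz":[0,0,30],"dr":[0,0,0],"claw":1},{"xyz":[0,0,50],"dr":[0,0,0],"claw":1},{"xyz":[0,0,50],"dr":[0,0,0],"claw":1}])

```text
time: 40.65
ee_pos: [0.4592, -0.1381, 0.0761]
eef_rot: [-0.684, 0.729, -0.003, 0.001]
ft_force: [0.3, 0.4, 0.1]
grip_width: 0.548
```

Run:
```python
from h import *
soles()
s=r.state();print(s['grip_width']*85,s['ee_pos'],s['eef_rot'],s['ft_force'],s['time'])
```

```text
top yellow [490.    3.7 156.7  47.1   5.7]
top wood [463.3 125.6 158.1  48.7  -2.3]
scene blue [ 460.2 -115.   124.4   59.1   -7.8]
scene yellow [500.   -1.  157.4  53.8   5.9]
scene wood [475.9 122.2 161.7  58.5  -2.9]
46.58284447321372 [ 0.45795429 -0.13760128  0.07292225] [-6.84428078e-01  7.29079697e-01 -9.10603560e-04  4.15057557e-04] [-0.41680033  0.30847716 -1.09951692] 40.75
```

Emit:
arm_command(steps=[{"xyz":[1,-26,0],"dr":[0,0,0],"claw":1},{"xyz":[2,-52,0],"dr":[0,0,0],"claw":1},{"xyz":[3,-78,0],"dr":[0,0,0],"claw":1},{"xyz":[4,-104,0],"dr":[0,0,0],"claw":1},{"xyz":[4,-127,0],"dr":[0,0,-0.01],"claw":1}])

```text
time: 41.17
ee_pos: [0.4612, -0.2658, 0.0711]
eef_rot: [-0.681, 0.733, 0.001, -0.0]
ft_force: [0.1, 1.3, -0.6]
grip_width: 0.551
```

Emit:
arm_command(steps=[{"xyz":[1,-26,0],"dr":[0,0,0],"claw":1},{"xyz":[2,-52,0],"dr":[0,0,0],"claw":1},{"xyz":[3,-78,0],"dr":[0,0,0],"claw":1},{"xyz":[4,-104,0],"dr":[0,0,0],"claw":1},{"xyz":[4,-127,0],"dr":[0,0,-0.01],"claw":1}])

```text
time: 41.58
ee_pos: [0.4651, -0.3927, 0.0708]
eef_rot: [-0.677, 0.736, 0.001, -0.0]
ft_force: [0.6, 0.3, -2.0]
grip_width: 0.547
```

Emit:
arm_command(steps=[{"xyz":[0,0,0],"dr":[0,0,0],"claw":1},{"xyz":[0,0,0],"dr":[0,0,0],"claw":1},{"xyz":[0,0,-20],"dr":[0,0,0],"claw":1},{"xyz":[0,0,-36],"dr":[0,0,0],"claw":1},{"xyz":[0,0,-36],"dr":[0,0,0],"claw":1}])

```text
time: 42.0
ee_pos: [0.4644, -0.3893, 0.0324]
eef_rot: [-0.677, 0.736, 0.003, -0.0]
ft_force: [-0.5, 1.3, -2.3]
grip_width: 0.554
```

Run:
```python
from h import *
soles()
s=r.state();print(s['grip_width']*85,s['ee_pos'],s['eef_rot'],s['ft_force'],s['time'])
```

```text
top blue [ 508.  -395.4   65.9   50.4   -1.1]
top yellow [491.2   3.8 154.3  47.1   5.7]
top wood [463.2 125.6 158.2  48.6  -2.1]
scene blue [ 491.  -390.3  122.4   50.8   -7.3]
scene yellow [500.2  -1.  157.8  53.8   5.9]
scene wood [475.9 122.4 161.6  58.1  -2.5]
46.4781169970299 [ 0.4655866  -0.39056258  0.03562987] [-6.77385294e-01  7.35627916e-01  8.55765190e-04 -2.83979575e-05] [-0.09700428 -0.2705497  -0.97172277] 42.1
```

Emit:
arm_command(steps=[{"xyz":[0,0,-4],"dr":[0,0,0],"claw":1},{"xyz":[0,0,-7],"dr":[0,0,0],"claw":1},{"xyz":[0,0,-8],"dr":[0,0,0],"claw":1},{"xyz":[0,0,-8],"dr":[0,0,0],"claw":1}])

```text
time: 42.43
ee_pos: [0.4657, -0.3914, 0.0281]
eef_rot: [-0.677, 0.736, -0.0, 0.0]
ft_force: [0.5, 0.6, -2.5]
grip_width: 0.553
```

Emit:
arm_command(steps=[{"xyz":[0,0,0],"dr":[0,0,0],"claw":-0.3},{"xyz":[0,0,0],"dr":[0,0,0],"claw":-0.4},{"xyz":[0,0,0],"dr":[0,0,0],"claw":-0.4},{"xyz":[0,0,0],"dr":[0,0,0],"claw":-0.4}])

```text
time: 42.77
ee_pos: [0.4658, -0.3916, 0.0282]
eef_rot: [-0.677, 0.736, -0.0, 0.0]
ft_force: [-0.2, 0.5, -0.4]
grip_width: 0.696
```

Emit:
arm_command(steps=[{"xyz":[0,0,20],"dr":[0,0,0],"claw":-0.4},{"xyz":[0,0,50],"dr":[0,0,0],"claw":-0.4},{"xyz":[0,30,70],"dr":[0,0,0],"claw":-1},{"xyz":[0,70,70],"dr":[0,0,0],"claw":-1},{"xyz":[0,110,70],"dr":[0,0,0.07],"claw":-1}])

```text
time: 43.18
ee_pos: [0.4657, -0.2809, 0.0993]
eef_rot: [-0.701, 0.713, -0.001, 0.0]
ft_force: [0.8, -0.1, -0.4]
grip_width: 0.998
```

Run:
```python
from h import *
soles()
s=r.state();print(s['grip_width']*85,s['ee_pos'],s['eef_rot'],s['ft_force'],s['time'])
```

```text
top yellow [490.    3.7 156.7  47.1   5.7]
top wood [463.3 125.6 158.1  48.7  -2.3]
scene blue [ 472.2 -392.6  168.1   52.2   -4.6]
scene yellow [500.   -1.2 157.4  54.2   5.9]
scene wood [475.8 122.4 161.5  57.7  -2.1]
85.22262421278607 [ 0.46564925 -0.27732039  0.09833555] [-7.04589397e-01  7.09615066e-01  4.60218406e-04  1.67365681e-04] [ 0.03006083 -0.72144222  0.55409669] 43.2833
```

Emit:
arm_command(steps=[{"xyz":[3,29,0],"dr":[0,0,0.01],"claw":-1},{"xyz":[6,58,0],"dr":[0,0,0.02],"claw":-1},{"xyz":[9,87,0],"dr":[0,0,0.03],"claw":-1},{"xyz":[12,116,0],"dr":[0,0,0.045],"claw":-1},{"xyz":[13,143,0],"dr":[0,0,0.056],"claw":-1}])

```text
time: 43.7
ee_pos: [0.4789, -0.1373, 0.0982]
eef_rot: [0.722, -0.692, 0.0, -0.0]
ft_force: [0.3, 0.0, -0.0]
grip_width: 1.004
```

Emit:
arm_command(steps=[{"xyz":[3,29,0],"dr":[0,0,0.01],"claw":-1},{"xyz":[6,58,0],"dr":[0,0,0.02],"claw":-1},{"xyz":[9,87,0],"dr":[0,0,0.03],"claw":-1},{"xyz":[12,116,0],"dr":[0,0,0.045],"claw":-1},{"xyz":[13,142,0],"dr":[0,0,0.056],"claw":-1}])

```text
time: 44.12
ee_pos: [0.492, 0.0049, 0.0982]
eef_rot: [0.741, -0.671, 0.0, -0.0]
ft_force: [-0.2, 0.1, -0.0]
grip_width: 0.998
```

Emit:
arm_command(steps=[{"xyz":[0,0,0],"dr":[0,0,0],"claw":-1},{"xyz":[0,0,0],"dr":[0,0,0],"claw":-1},{"xyz":[0,0,0],"dr":[0,0,0],"claw":-1}])

```text
time: 44.37
ee_pos: [0.4918, 0.003, 0.0981]
eef_rot: [0.741, -0.671, 0.0, -0.0]
ft_force: [-0.8, 0.2, -0.1]
grip_width: 1.005
```

Run:
```python
from h import *
soles()
s=r.state();print(s['grip_width']*85,s['ee_pos'],s['eef_rot'],s['ft_force'],s['time'])
```

```text
top blue [ 463.3 -393.2  157.4   50.    -4.7]
top wood [463.3 125.6 158.1  48.7  -2.3]
scene blue [ 472.2 -392.6  168.    52.2   -4.5]
scene yellow [526.4   2.6 106.4  53.1   7.6]
scene wood [491.8 121.7 129.7  58.1  -2.5]
84.96810372932335 [0.49175411 0.00252711 0.09801196] [ 7.40701493e-01 -6.71834275e-01  7.12551585e-05  8.42081739e-06] [ 0.32710417 -0.26247283  0.03108913] 44.4667
```

Blue lies at (463,−393), about 52 mm off the green board's centre. Grasp yellow.

Emit:
arm_command(steps=[{"xyz":[0,1,-25],"dr":[0,0,0],"claw":-1},{"xyz":[0,1,-50],"dr":[0,0,0],"claw":-1},{"xyz":[0,1,-70],"dr":[0,0,0],"claw":-1},{"xyz":[0,1,-76],"dr":[0,0,0],"claw":-1},{"xyz":[0,1,-76],"dr":[0,0,0],"claw":-1}])

```text
time: 44.88
ee_pos: [0.491, 0.0038, 0.0209]
eef_rot: [0.741, -0.672, -0.001, 0.001]
ft_force: [0.2, -0.2, 0.2]
grip_width: 0.999
```

Emit:
arm_command(steps=[{"xyz":[0,0,0],"dr":[0,0,0],"claw":-0.3},{"xyz":[0,0,0],"dr":[0,0,0],"claw":0.3},{"xyz":[0,0,0],"dr":[0,0,0],"claw":1},{"xyz":[0,0,0],"dr":[0,0,0],"claw":1},{"xyz":[0,0,0],"dr":[0,0,0],"claw":1}])

```text
time: 45.3
ee_pos: [0.4923, 0.0044, 0.0232]
eef_rot: [0.741, -0.671, 0.001, -0.001]
ft_force: [-2.0, -0.7, 7.0]
grip_width: 0.551
```

Emit:
arm_command(steps=[{"xyz":[0,0,0],"dr":[0,0,0],"claw":1},{"xyz":[0,0,10],"dr":[0,0,0],"claw":1},{"xyz":[0,0,30],"dr":[0,0,0],"claw":1},{"xyz":[0,0,50],"dr":[0,0,0],"claw":1},{"xyz":[0,0,50],"dr":[0,0,0],"claw":1}])

```text
time: 45.72
ee_pos: [0.4934, 0.0045, 0.0761]
eef_rot: [0.741, -0.671, 0.002, -0.002]
ft_force: [0.4, 1.2, -0.4]
grip_width: 0.549
```

Emit:
arm_command(steps=[{"xyz":[-3,-30,0],"dr":[0,0,-0.02],"claw":1},{"xyz":[-6,-60,0],"dr":[0,0,-0.04],"claw":1},{"xyz":[-9,-90,0],"dr":[0,0,-0.06],"claw":1},{"xyz":[-12,-120,0],"dr":[0,0,-0.08],"claw":1},{"xyz":[-13,-147,0],"dr":[0,0,-0.095],"claw":1}])

```text
time: 46.13
ee_pos: [0.4781, -0.144, 0.0721]
eef_rot: [0.708, -0.706, 0.0, 0.0]
ft_force: [0.0, 0.1, -0.8]
grip_width: 0.549
```

Emit:
arm_command(steps=[{"xyz":[-3,-30,0],"dr":[0,0,-0.02],"claw":1},{"xyz":[-6,-60,0],"dr":[0,0,-0.04],"claw":1},{"xyz":[-9,-90,0],"dr":[0,0,-0.06],"claw":1},{"xyz":[-12,-120,0],"dr":[0,0,-0.08],"claw":1},{"xyz":[-13,-147,0],"dr":[0,0,-0.095],"claw":1}])

```text
time: 46.55
ee_pos: [0.465, -0.2911, 0.0721]
eef_rot: [-0.674, 0.739, 0.0, -0.0]
ft_force: [-0.4, 0.3, -1.2]
grip_width: 0.55
```

Emit:
arm_command(steps=[{"xyz":[0,0,0],"dr":[0,0,0],"claw":1},{"xyz":[0,0,0],"dr":[0,0,0],"claw":1},{"xyz":[0,0,-20],"dr":[0,0,0],"claw":1},{"xyz":[0,0,-36],"dr":[0,0,0],"claw":1},{"xyz":[0,0,-36],"dr":[0,0,0],"claw":1}])

```text
time: 46.97
ee_pos: [0.4645, -0.2876, 0.0333]
eef_rot: [-0.675, 0.738, 0.002, -0.0]
ft_force: [-0.4, -0.1, -1.2]
grip_width: 0.555
```

Run:
```python
from h import *
soles()
s=r.state();print(s['grip_width']*85,s['ee_pos'],s['eef_rot'],s['ft_force'],s['time'])
```

```text
top yellow [ 513.6 -284.7   72.9   39.2  -35.8]
top wood [463.3 125.6 158.1  48.7  -2.3]
scene blue [ 472.2 -392.6  168.1   52.2   -4.6]
scene yellow [ 501.9 -287.7   85.3   51.    -2.2]
scene wood [475.8 122.4 161.5  57.7  -2.1]
46.6331360882281 [ 0.46570303 -0.28859536  0.0360759 ] [-6.74521905e-01  7.38254626e-01  5.48494625e-04 -7.16948684e-05] [ 0.80972185  0.57948813 -1.08796145] 47.0667
```

Lower, release, and go back toward wood at (465,126): ψ −92.3, shift (−1, +415).

Emit:
arm_command(steps=[{"xyz":[0,0,-4],"dr":[0,0,0],"claw":1},{"xyz":[0,0,-7],"dr":[0,0,0],"claw":1},{"xyz":[0,0,-8],"dr":[0,0,0],"claw":1},{"xyz":[0,0,-8],"dr":[0,0,0],"claw":1}])

```text
time: 47.4
ee_pos: [0.4657, -0.2894, 0.0281]
eef_rot: [-0.674, 0.739, -0.0, 0.0]
ft_force: [0.7, -0.1, -1.9]
grip_width: 0.552
```

Emit:
arm_command(steps=[{"xyz":[0,0,0],"dr":[0,0,0],"claw":-0.3},{"xyz":[0,0,0],"dr":[0,0,0],"claw":-0.4},{"xyz":[0,0,0],"dr":[0,0,0],"claw":-0.4},{"xyz":[0,0,0],"dr":[0,0,0],"claw":-0.4}])

```text
time: 47.73
ee_pos: [0.4658, -0.2896, 0.0282]
eef_rot: [-0.674, 0.739, -0.0, 0.0]
ft_force: [0.1, -0.2, -0.5]
grip_width: 0.697
```

Emit:
arm_command(steps=[{"xyz":[0,0,20],"dr":[0,0,0],"claw":-0.4},{"xyz":[0,0,50],"dr":[0,0,0],"claw":-0.4},{"xyz":[0,30,70],"dr":[0,0,0],"claw":-1},{"xyz":[0,70,70],"dr":[0,0,0.02],"claw":-1},{"xyz":[0,106,70],"dr":[0,0,0.05],"claw":-1}])

```text
time: 48.15
ee_pos: [0.4658, -0.1826, 0.0993]
eef_rot: [-0.692, 0.722, -0.001, 0.001]
ft_force: [1.4, 0.5, 0.6]
grip_width: 0.997
```

Emit:
arm_command(steps=[{"xyz":[0,30,0],"dr":[0,0,0],"claw":-1},{"xyz":[0,60,0],"dr":[0,0,0],"claw":-1},{"xyz":[0,90,0],"dr":[0,0,0],"claw":-1},{"xyz":[0,120,0],"dr":[0,0,0],"claw":-1},{"xyz":[0,154,0],"dr":[0,0,0],"claw":-1}])

```text
time: 48.57
ee_pos: [0.4655, -0.0284, 0.0982]
eef_rot: [-0.692, 0.722, -0.0, 0.0]
ft_force: [0.3, 0.4, 0.5]
grip_width: 1.002
```

Emit:
arm_command(steps=[{"xyz":[0,30,0],"dr":[0,0,0],"claw":-1},{"xyz":[0,60,0],"dr":[0,0,0],"claw":-1},{"xyz":[0,90,0],"dr":[0,0,0],"claw":-1},{"xyz":[0,120,0],"dr":[0,0,0],"claw":-1},{"xyz":[0,154,0],"dr":[0,0,0],"claw":-1}])

```text
time: 48.98
ee_pos: [0.4655, 0.1257, 0.0982]
eef_rot: [-0.692, 0.722, -0.0, 0.0]
ft_force: [0.6, 0.5, -0.1]
grip_width: 1.0
```

Emit:
arm_command(steps=[{"xyz":[0,0,0],"dr":[0,0,0],"claw":-1},{"xyz":[0,0,0],"dr":[0,0,0],"claw":-1}])

```text
time: 49.15
ee_pos: [0.4655, 0.1258, 0.098]
eef_rot: [-0.693, 0.721, -0.0, 0.0]
ft_force: [0.1, -0.9, 0.1]
grip_width: 1.001
```

Run:
```python
from h import *
soles()
s=r.state();print(s['grip_width']*85,s['ee_pos'],s['eef_rot'],s['ft_force'],s['time'])
```

```text
top blue [ 463.3 -393.2  157.4   50.    -4.7]
top yellow [ 464.7 -291.3  157.8   50.9   -5. ]
scene blue [ 472.2 -392.6  168.1   52.2   -4.6]
scene yellow [ 471.3 -289.2  164.5   50.6   -4.8]
scene wood [475.6 122.7 162.3  57.4  -2.5]
85.01427447503451 [0.46563288 0.1241067  0.0979705 ] [-6.92416129e-01  7.21498370e-01 -2.35811029e-05 -8.24993574e-05] [ 0.06162683 -0.37364619  0.04350009] 49.25
```

Both sound soles are on green. Grasp wood and carry it to red (455,339).

Emit:
arm_command(steps=[{"xyz":[0,1,-25],"dr":[0,0,0],"claw":-1},{"xyz":[0,1,-50],"dr":[0,0,0],"claw":-1},{"xyz":[0,1,-70],"dr":[0,0,0],"claw":-1},{"xyz":[0,1,-76],"dr":[0,0,0],"claw":-1},{"xyz":[0,1,-76],"dr":[0,0,0],"claw":-1}])

```text
time: 49.67
ee_pos: [0.4651, 0.1245, 0.0209]
eef_rot: [-0.692, 0.722, 0.001, -0.001]
ft_force: [-0.3, 0.3, -0.3]
grip_width: 1.003
```

Emit:
arm_command(steps=[{"xyz":[0,0,0],"dr":[0,0,0],"claw":-0.3},{"xyz":[0,0,0],"dr":[0,0,0],"claw":0.3},{"xyz":[0,0,0],"dr":[0,0,0],"claw":1},{"xyz":[0,0,0],"dr":[0,0,0],"claw":1},{"xyz":[0,0,0],"dr":[0,0,0],"claw":1}])

```text
time: 50.08
ee_pos: [0.4664, 0.1255, 0.0233]
eef_rot: [-0.692, 0.722, -0.001, 0.001]
ft_force: [-1.4, -2.0, 8.6]
grip_width: 0.552
```

Emit:
arm_command(steps=[{"xyz":[0,0,0],"dr":[0,0,0],"claw":1},{"xyz":[0,0,10],"dr":[0,0,0],"claw":1},{"xyz":[0,0,30],"dr":[0,0,0],"claw":1},{"xyz":[0,0,50],"dr":[0,0,0],"claw":1},{"xyz":[0,0,50],"dr":[0,0,0],"claw":1}])

```text
time: 50.5
ee_pos: [0.4673, 0.1259, 0.076]
eef_rot: [-0.692, 0.721, -0.002, 0.002]
ft_force: [0.5, 0.3, -0.6]
grip_width: 0.555
```

Emit:
arm_command(steps=[{"xyz":[-1,22,0],"dr":[0,0,0],"claw":1},{"xyz":[-2,44,0],"dr":[0,0,0],"claw":1},{"xyz":[-3,66,0],"dr":[0,0,0],"claw":1},{"xyz":[-4,88,0],"dr":[0,0,0],"claw":1},{"xyz":[-5,107,0],"dr":[0,0,-0.02],"claw":1}])

```text
time: 50.92
ee_pos: [0.4603, 0.2338, 0.0721]
eef_rot: [-0.685, 0.728, 0.0, 0.0]
ft_force: [0.4, -0.8, -1.1]
grip_width: 0.552
```

Emit:
arm_command(steps=[{"xyz":[-1,22,0],"dr":[0,0,0],"claw":1},{"xyz":[-2,44,0],"dr":[0,0,0],"claw":1},{"xyz":[-3,66,0],"dr":[0,0,0],"claw":1},{"xyz":[-4,88,0],"dr":[0,0,0],"claw":1},{"xyz":[-5,107,0],"dr":[0,0,-0.02],"claw":1}])

```text
time: 51.33
ee_pos: [0.4553, 0.3408, 0.072]
eef_rot: [-0.678, 0.735, 0.0, -0.0]
ft_force: [1.1, 0.6, -1.2]
grip_width: 0.554
```

Emit:
arm_command(steps=[{"xyz":[0,0,0],"dr":[0,0,0],"claw":1},{"xyz":[0,0,0],"dr":[0,0,0],"claw":1},{"xyz":[0,0,-20],"dr":[0,0,0],"claw":1},{"xyz":[0,0,-36],"dr":[0,0,0],"claw":1},{"xyz":[0,0,-36],"dr":[0,0,0],"claw":1}])

```text
time: 51.75
ee_pos: [0.4544, 0.3378, 0.0332]
eef_rot: [-0.678, 0.735, 0.0, -0.002]
ft_force: [-0.5, -0.6, -2.5]
grip_width: 0.551
```

Run:
```python
from h import *
soles()
s=r.state();print(s['grip_width']*85,s['ee_pos'],s['eef_rot'],s['ft_force'],s['time'])
```

```text
top blue [ 463.3 -393.2  157.4   50.    -4.7]
top yellow [ 464.7 -291.3  157.8   50.9   -5. ]
top wood [496.4 334.6  67.4  47.2   0.8]
scene blue [ 472.2 -392.6  168.1   52.2   -4.6]
scene yellow [ 469.  -289.2  159.9   50.6   -5. ]
scene wood [489.4 343.2 105.6  58.4 -11.5]
46.907795205636845 [0.45570025 0.33879338 0.03609378] [-6.77654555e-01  7.35380213e-01  5.17789334e-05 -4.93464280e-04] [ 0.2257964  -0.25329882 -0.91465089] 51.85
```

Lower, release, and withdraw up and toward the base side.

Emit:
arm_command(steps=[{"xyz":[0,0,-4],"dr":[0,0,0],"claw":1},{"xyz":[0,0,-7],"dr":[0,0,0],"claw":1},{"xyz":[0,0,-8],"dr":[0,0,0],"claw":1},{"xyz":[0,0,-8],"dr":[0,0,0],"claw":1}])

```text
time: 52.18
ee_pos: [0.4557, 0.3394, 0.028]
eef_rot: [-0.678, 0.735, -0.0, 0.0]
ft_force: [-0.8, 0.5, -3.6]
grip_width: 0.554
```

Emit:
arm_command(steps=[{"xyz":[0,0,0],"dr":[0,0,0],"claw":-0.3},{"xyz":[0,0,0],"dr":[0,0,0],"claw":-0.4},{"xyz":[0,0,0],"dr":[0,0,0],"claw":-0.4},{"xyz":[0,0,0],"dr":[0,0,0],"claw":-0.4}])

```text
time: 52.52
ee_pos: [0.4558, 0.3396, 0.0283]
eef_rot: [-0.678, 0.735, -0.0, 0.0]
ft_force: [0.7, -0.1, -0.1]
grip_width: 0.699
```

Emit:
arm_command(steps=[{"xyz":[0,0,20],"dr":[0,0,0],"claw":-0.4},{"xyz":[0,0,50],"dr":[0,0,0],"claw":-0.4},{"xyz":[0,0,85],"dr":[0,0,0],"claw":-0.4},{"xyz":[-15,10,120],"dr":[0,0,0],"claw":-0.4},{"xyz":[-40,25,150],"dr":[0,0,0],"claw":-0.4}])

```text
time: 52.93
ee_pos: [0.4167, 0.3639, 0.1803]
eef_rot: [-0.677, 0.736, -0.0, 0.001]
ft_force: [-0.1, 0.8, -0.1]
grip_width: 0.7
```

Emit:
arm_command(steps=[{"xyz":[-20,25,10],"dr":[0,0,0],"claw":-0.4},{"xyz":[-40,50,20],"dr":[0,0,0],"claw":-0.4},{"xyz":[-70,70,30],"dr":[0,0,0],"claw":-0.4},{"xyz":[-100,90,30],"dr":[0,0,0],"claw":-0.4},{"xyz":[-120,100,30],"dr":[0,0,0],"claw":-0.4}])

```text
time: 53.35
ee_pos: [0.2993, 0.4615, 0.2085]
eef_rot: [-0.685, 0.728, 0.005, -0.0]
ft_force: [-0.4, -0.4, -1.0]
grip_width: 0.698
```

Emit:
arm_command(steps=[{"xyz":[0,0,0],"dr":[0,0,0],"claw":-0.4},{"xyz":[0,0,0],"dr":[0,0,0],"claw":-0.4},{"xyz":[0,0,0],"dr":[0,0,0],"claw":-0.4}])

```text
time: 53.6
ee_pos: [0.3033, 0.4588, 0.2076]
eef_rot: [-0.682, 0.731, 0.005, -0.001]
ft_force: [0.3, 0.1, -0.6]
grip_width: 0.703
```

Run:
```python
from h import *
b=soles()
s=r.state();print(s['ee_pos'],s['time'])
for c in blobs(b,'red',10): print(c.mean(0).round(1),len(c))
a=vision.snapshot('top')
o=np.hstack([cv2.resize(a[125:300,90:430,::-1],(800,412)) ]);o2=cv2.resize(b[130:200,235:355,::-1],(320,187));
cv2.imwrite('pics/end.png',np.vstack([o,np.hstack([o2,np.zeros((187,480,3),np.uint8)])]))
for nm,z in(('red',.004),('green',.004)):
    for c in blobs(a,nm,2000): print(nm,place('top',c,z))
for c in blobs(a,'red',15): print('red bits',place('top',c,.044))
```

```text
top blue [ 463.3 -393.4  157.4   49.6   -4.7]
top yellow [ 465.8 -291.4  160.2   50.9   -5. ]
top wood [454.3 340.1 158.8  49.   -4.5]
scene blue [ 472.2 -392.6  168.1   52.2   -4.6]
scene yellow [ 469.3 -288.6  160.3   49.3   -5. ]
scene wood [462.9 340.7 164.5  57.1  -6.4]
[0.30349106 0.4586809  0.2075762 ] 53.7
[228.8 363. ] 46
[208.5 354. ] 54
[208.7 266.9] 57
[260.9 213.1] 38
[311.  167.3] 20
[290.6 124.4] 268
red [454.5 339.2 227.3 216.6  85.9]
green [ 466.3 -341.1  226.6  216.3   85. ]
red bits [455.4 327.8 219.4 209.1  85.9]
red bits [639.4 172.4  23.8  20.4   1.5]
red bits [ 6.373e+02 -6.550e+01  5.310e+01  5.900e+00  5.000e-01]
red bits [ 652.  -298.    47.4   46.5   45.1]
```

View pics/end.png

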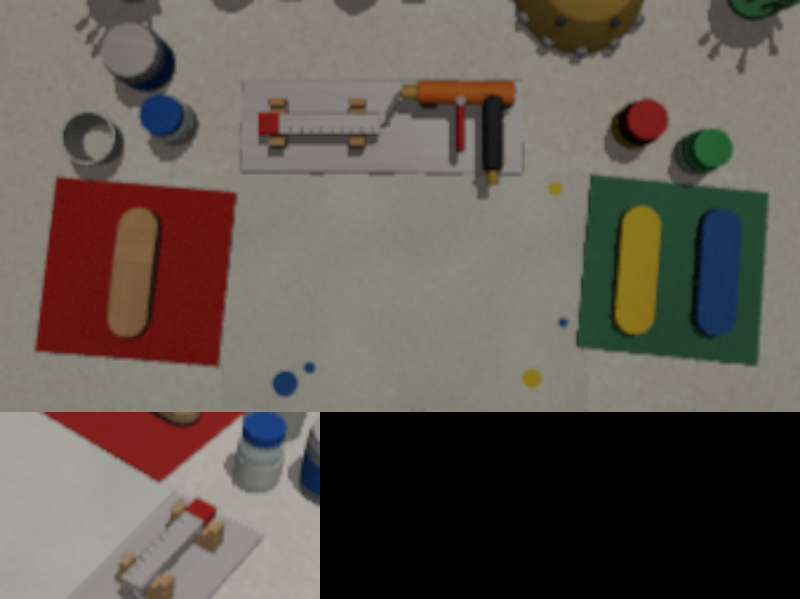

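Everything is in place: wood on red, yellow and blue side by side on green, the bar seated in its rest and the trigger free. Handing in.

```bash
python3 -c "
from h import *
print(ticket.hand_in())"
```

```text
the job is handed in; nothing more can be done
None
```

All three soles are checked and sorted, and the job is handed in at about 54 s of the 210 s allowed; no verdict was reported.

- **Blue and yellow:** the straightedge lay level on both. The finger met it at the same height at the red and plain ends (54.7 and 54.6 mm), so they are sound and lie side by side on the green board.
- **Wood:** the straightedge touched down about 4 mm higher. The two pressed ends bore at different heights (57.0 mm red, 55.2 mm plain), so it rocks, and it lies on the red board.
- **Pressing:** every end was pressed with more than 10 N.
- **Air gun:** with the straightedge back in its rest, the trigger was squeezed to a 45.9 mm opening, which is full, for about half a second. It then went back to its free position.
- **Last camera check:** the soles are about 50 mm (yellow), 52 mm (blue) and 1 mm (wood) from their boards' centres. The straightedge's red cap is within a few mm of where it started. The jars, cup and tin look unmoved, and the arm is clear of everything.

No check failed. The angled camera puts the soles 4 to 9 mm farther out in x than the overhead one, because it also sees their sides.

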